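# Fetch the rear headset from the crowded lending hook

## Robot

A 6-joint arm with a two-finger parallel gripper is mounted at the origin on the work surface. World frame = base frame: x ahead of the robot, y to its left, z up, the work surface at z = 0. Lengths are in m, angles in rad, forces in N, time in s.
With the tool pointing down it reaches from about 0.35 to 0.85 m from the base axis. Payload 8.1 kg.
Tool frame: the origin (TCP) lies at the very end of the fingers, on their centre line; the grasp point (between the pads) lies 19 mm behind it; z points along the fingers, y is the direction in which the jaws open and shut (so a half turn about z gives the same grasp; the last joint's range is limited). The gripper opens to 93 mm and grips with 3 to 60 N. Pads are 15 mm wide; open, the fingers measure 128 mm over their backs; the gripper's body (75 mm by 188 mm) begins 65 mm behind the grasp point.
Start: joints at [-1.305, 0.13, 1.488, -0, 1.523, -0.085], TCP at [0.206, -0.563, 0.219] pointing down, gripper open.
Joint ranges: [-2.96, 2.96], [-0.89, 2.26], [0.02, 2.5], [-1.34, 4.48], [0, 2.73], [-2.66, 2.66]. Speed limits (rad/s): [2.39, 2.39, 2.79, 3.14, 3.14, 3.14].

## Interface

Orientations are given as a rotation vector (axis times angle).
In Python, from plant import robot gives the robot as it stands.
- The arm moves only by the shell command python3 -m pendant 'ROWS' [OPENING] [FORCE]. ROWS is JSON, a list of rows, each an object with "delta_pos": the shift along the tool's x, y, z in m, a list of three; "spin": the turn about the tool's z in rad. In form: [{"delta_pos": [dx, dy, dz], "spin": spin}, ...]. A call has 1 to 10 rows; each row is the pose to reach, as a shift and turn from the pose measured when the call began, along the tool's axes at that moment; what a row does not reach only later rows make up. A row lasts 1/10 s, in which the tool goes at most 50 mm and 8.59 degrees, less where a joint would pass 70% of its speed; a pose out of reach is approached as far as the arm can. A call with a gripper value outside its range is refused whole. OPENING is the closure, from -1 (fully open) to 1 (shut), set as the call begins (- or left out, the last holds). The fingers move at their own pace and stop on an object; FORCE is the grip in N (left out, the last holds). Time passes only in rows, so rows that repeat a pose let the fingers close. It gives the time, the measured TCP pose, the force and the opening at its end, in the units of the state.
- robot.read_state(): the state, without advancing time (a new reading comes with each control period).
- robot.read_camera(name): name is "scene" or "top"; returns a dict with "color" (480x640x3 uint8, blue, green, red), "camera_matrix" (3x3 intrinsics, pixels), "D" ([k1, k2, p1, p2, k3] as OpenCV has them; the pictures are not rectified), "R" (3x3) and "t" (3): a world point X has camera coordinates R X + t. Camera axes: x right, y down, z forward; pixel columns grow to the right and rows downward; lengths in m; the calibration is good to about 2 mm. A picture is of the moment at which its call begins. There is no depth.
- robot.close_job(): hands the job in, once; it reports no verdict.
Trained networks look in the newest picture that a camera, given by its name, has taken for a name from the list of things; names that differ only in an ending like _2 or _b are one class to them, and where a whole thing is asked for, a point or a joint stands for the part that bears it (a point fixed in the world has none). Each returns a list of dicts, best first, with "score" (0 to 1); they miss things now and then, are a little off and sometimes report something else, mostly with a low value. They report only what shows in the picture. A call takes as long as a camera call. They do not tell look-alikes from the thing itself.
- robot.outline_of(camera, label): "mask" (480x640 bool, what is visible of it).
- robot.mark_of(camera, label): "location" ([x, y, z] in m, in the coordinates of the camera as it stood for that picture, good to about 4 mm: a listed point, or the origin of a listed thing).
The state is a dict: "t": time; "q": joint angles; "dq": joint speeds; "joint_torque": joint torques, N m; "tool_pos": TCP position; "orientation": TCP orientation; "force": force on the tool from outside, world axes, zero at the start; "wrist_torque": the same for the moment, N m; "opening": finger opening in m.
Only numpy, scipy, OpenCV 4.12 (cv2) and the standard library are available. Lean on these libraries where they do the work, as an engineer would, in place of code of your own. Each camera call takes 0.05 s, during which the arm holds its last target.

## Task

The blue-banded headset hangs at the back of the crowded hook. Move the two black-banded headsets from in front of it to the spare hook: push the front one past the spring catch and right back until it bears firmly against the rubber stop, then the next one likewise until it bears firmly against the first, and leave both hanging there. Then draw out the blue-banded headset and stand it in the green bin, ear tips down on the bin's floor, and let go. Feel your way along the hooks and set it down softly, never forcing the hooks or the bin, and leave everything else on the counter where it is.

Things in the scene. Friction and masses are not known exactly. Their poses are not given: they have to be found in the camera images.
- headset_front_stem (a point): Foremost headset on the crowded hook: square brass stem 14 x 14 x 44 mm tall (9 mm nipple on top), round collar 28 mm across, 12 mm tall, black rubber band; below it neck 10 mm thick, 26 mm long, yoke block 16 x 36 x 14, ear tubes 95 mm across with tips ending 150 mm under the collar's underside. Point: mid-stem (the grip), 34 mm above that underside. z up, y across the tubes, x along the hook. 0.1-0.17 kg.
- headset_middle_stem (a point): The same point of an equal black-banded headset hanging second on the crowded hook. Headsets in line touch collar to collar at 28 mm spacing. Hung, their x is within 0.05 rad of the hook's.
- headset_rear_stem (a point): The same point of the wanted headset, equal but with blue band and ear tips, hanging last on the crowded hook, next to its rear plate.
- headset_rear_tips (a point): The point midway between the two blue ear tips (balls 15 mm across, their centres 74 mm apart) of the wanted headset, at the height of their centres, 176.5 mm under its stem point.
- rack_full: Crowded steel hook stand, fixed. Origin on the counter under the front face of the hook's rear plate; z up. Two level prongs, 10 mm wide, 8 thick, tops 200 mm up, run along -x with a 14 mm slot between (centre y = 0), open only at the mouth, 130 mm out, where it flares to 38 mm in the last 20 mm. Necks slide in the slot, collars rest on top (stem point at z 234). Rubber stop face 8 mm from the plate.
- rack_spare: The spare hook stand, empty, same size and axes. Its black rubber stop (40 mm wide, 16 mm tall above the prongs) is clamped across the prongs with its face anywhere from 8 to 38 mm in front of the plate: not measured, to be found by feel. It does not give. Base plate 12 mm thick, reaching 105 mm out under the hook.
- rack_full_catch (a point): Spring ball catch of the crowded hook, at the slot's middle: x -98, y 0, z 189.5 mm from the stand's origin, same axes. The ball, 12 mm across, stands into the slot from the +y prong; a neck meets about 4 to 8 N of resistance while it is from 88 to 108 mm in front of the plate, either way. Keep a headset lifted less than 5 mm there (elsewhere in the slot 15 mm), or its yoke hits the catch or prongs.
- rack_spare_catch (a point): The equal spring ball catch of the spare hook, likewise.
- bin: Open green enamel bin on a pivot bracket, fixed; foot 90 x 180 mm, rim 96 mm above the counter; origin on the counter under its centre, y along its length.
- bin_floor (a point): The centre of the bin's floor, 14 mm above the counter, axes as the bin's. Inside 40 mm along x, 132 mm along y; walls 4 mm, rim 82 mm above the floor. The headset goes in with its ear tubes spread along y; let go, it stays upright or leans on the rim.
- canister_a: Clear wipe canister with white snap lid, 87 mm across, 154 mm tall, standing; origin under its centre. Leave alone.
- canister_b: A second such canister. Leave alone.
- speculum_box: Blue plastic speculum box, 94 x 144 x 74 mm; origin under its centre. Leave alone.
- reflex_hammer: Reflex hammer lying on the counter, 225 mm long, head 22 mm thick; origin on the counter at its middle, x along it to the head. Leave alone.
- chestpiece: Steel stethoscope chest-piece, 45 mm across, 28 mm tall; origin under its centre. Leave alone.
- leaflets: Stack of plain paper leaflets 105 x 150 x 30 mm; origin under its centre. Leave alone.
Mind the look-alikes: they are no part of the job. What is shaped like the bin but yellow is not meant. Leave any pink or purple look-alike of the part that bears headset_rear_stem alone.

How it is judged:
On the way, in this order (a step that is already met when the one before it is completed fails the run):
1. the front headset is on the spare hook, pushed right back and bearing on the stop with at least 2 N (x of headset_front_stem in the frame of rack_spare between -0.056 and -0.018 m and y of headset_front_stem in the frame of rack_spare between -0.004 and 0.004 m and z of headset_front_stem in the frame of rack_spare between 0.228 and 0.242 m and contact force between headset_front and rack_spare_stop_c0 above 2 N), for 0.05 s.
2. the middle headset is on the spare hook and bearing on the first with at least 2 N (x of headset_front_stem in the frame of rack_spare between -0.056 and -0.018 m and y of headset_front_stem in the frame of rack_spare between -0.004 and 0.004 m and z of headset_front_stem in the frame of rack_spare between 0.228 and 0.242 m and x of headset_middle_stem in the frame of rack_spare between -0.085 and -0.046 m and y of headset_middle_stem in the frame of rack_spare between -0.004 and 0.004 m and z of headset_middle_stem in the frame of rack_spare between 0.228 and 0.242 m and contact force between headset_middle and headset_front above 2 N), for 0.05 s.
At the end, for the whole second after the job is handed in: Both black-banded headsets hang at rest on the spare hook, collars on the prongs: the first within 4 mm of the stop, the second within 4 mm of the first (stems 18-58 and 46-87 mm from the plate); the blue one stands at rest in the bin, tip centres under 16 mm above its floor, tilted under 0.6 rad (x of headset_front_stem in the frame of rack_spare between -0.058 and -0.018 m and y of headset_front_stem in the frame of rack_spare between -0.004 and 0.004 m and z of headset_front_stem in the frame of rack_spare between 0.228 and 0.238 m and x of headset_middle_stem in the frame of rack_spare between -0.087 and -0.046 m and y of headset_middle_stem in the frame of rack_spare between -0.004 and 0.004 m and z of headset_middle_stem in the frame of rack_spare between 0.228 and 0.238 m and horizontal distance between headset_front_stem and rack_spare_stop_c0 below 0.0215 m and horizontal distance between headset_front_stem and headset_middle_stem below 0.032 m and x of headset_rear_tips in the frame of bin_floor between -0.02 and 0.02 m and y of headset_rear_tips in the frame of bin_floor between -0.03 and 0.03 m and z of headset_rear_tips in the frame of bin_floor below 0.016 m and angle between headset_rear_stem's own z axis and vertical below 0.6 rad and linear speed of each of headset_front, headset_middle, headset_rear below 0.03 m/s); the robot touches nothing.
It fails at once if a hook is forced: a headset or the robot presses on it with more than 20 N (contact force between any of headset_front, headset_middle, headset_rear, the fingers, the arm and rack_full above 20 N or contact force between any of headset_front, headset_middle, headset_rear, the fingers, the arm and rack_spare above 20 N).
It fails at once if the bin is struck or pressed with more than 25 N (contact force between any of headset_rear, the fingers, the arm and bin above 25 N).
It fails at once if something else on the counter is moved more than 20 mm (distance of any of canister_a, canister_b, speculum_box, reflex_hammer, chestpiece, leaflets from where it was at the start of the episode above 0.02 m).
It also fails if it takes over 72 s, if anything falls off the work surface, if the arm or the gripper's body presses on something with over 40 N, if the wrist force passes 120 N, or if a joint passes its speed limit or range.

## Working session

There is one attempt and no reset: what is moved stays moved. The work goes in short steps, Python scripts to look and compute and a shell command to move; the robot and the scene stay as the last step left them, time stands still between calls to the robot, and variables do not carry over. Pictures are saved under pics/ and viewed, and the job is handed in when it is done.

```bash
ls; mkdir -p pics; python3 - <<'E'
from plant import robot
import cv2,numpy as np
s=robot.read_state();print(s)
for n in("scene","top"):
    c=robot.read_camera(n);cv2.imwrite(f"pics/{n}0.png",c["color"]);print(n,c["camera_matrix"],c["D"],c["R"],c["t"])
    R=np.array(c["R"]);t=np.array(c["t"])
    for l in["headset_front_stem","headset_middle_stem","headset_rear_stem","headset_rear_tips","rack_full","rack_spare","rack_full_catch","rack_spare_catch","bin","bin_floor"]:
        for m in robot.mark_of(n,l)[:4]:
            print(l,round(m["score"],2),np.round(R.T@(np.array(m["location"])-t),4))
E
```

```text
pics
{'t': 0.0, 'q': array([-1.30540230e+00,  1.31142075e-01,  1.48931973e+00, -4.82407881e-06,
        1.52300042e+00, -8.54032049e-02]), 'dq': array([ 0.00035436,  0.00056683,  0.00068691,  0.00149542,  0.0005258 ,
       -0.0007407 ]), 'joint_torque': array([-1.48629402e-03, -5.59839535e+01, -4.91765928e+01,  7.70863658e-02,
        3.55214020e-02, -1.47791084e-04]), 'tool_pos': array([ 0.20605016, -0.56288184,  0.21757665]), 'orientation': array([-3.09155829e+00, -5.47885472e-01,  2.71312150e-04]), 'force': array([-0.55489701, -0.06537607,  0.13004575]), 'wrist_torque': array([ 0.00687175, -0.02113997,  0.02975686]), 'opening': 0.09314869705202418}
scene [[463.17126091   0.         323.86315576]
 [  0.         463.17126091 245.6443423 ]
 [  0.           0.           1.        ]] [-0.02320631  0.          0.          0.          0.        ] [[ 0.74222625  0.66993447  0.01697039]
 [ 0.51271723 -0.55137304 -0.65811003]
 [-0.43153358  0.49716755 -0.75273049]] [-0.43000635 -0.12558195  1.50668119]
headset_front_stem 0.72 [ 0.5951 -0.1359  0.2376]
headset_middle_stem 0.69 [ 0.6211 -0.1
[... 1502 characters left out ...]
r_tips 0.78 [ 0.6553 -0.1246  0.0534]
headset_rear_tips 0.5 [0.3604 0.1103 0.0048]
rack_full 0.69 [ 0.3951 -0.4195 -0.0019]
rack_full 0.67 [ 0.6726 -0.1241  0.0013]
rack_spare 0.94 [ 0.6438  0.1434 -0.002 ]
rack_spare 0.71 [ 0.5911 -0.1342  0.2325]
rack_full_catch 0.86 [ 0.5727 -0.136   0.1938]
rack_full_catch 0.28 [ 0.4347  0.3546 -0.0025]
rack_spare_catch 0.98 [0.5466 0.1731 0.1875]
rack_spare_catch 0.39 [ 0.6417  0.145  -0.0028]
bin 0.64 [ 0.2912 -0.1728 -0.0004]
bin 0.63 [ 0.2308  0.3635 -0.0042]
bin 0.61 [ 0.4377  0.3552 -0.0019]
bin_floor 0.81 [0.2299 0.3619 0.0134]
bin_floor 0.75 [ 0.6446  0.1467 -0.0039]
bin_floor 0.71 [ 0.2915 -0.1723  0.0119]
bin_floor 0.4 [ 0.6738 -0.1215 -0.0027]
```

View pics/scene0.png

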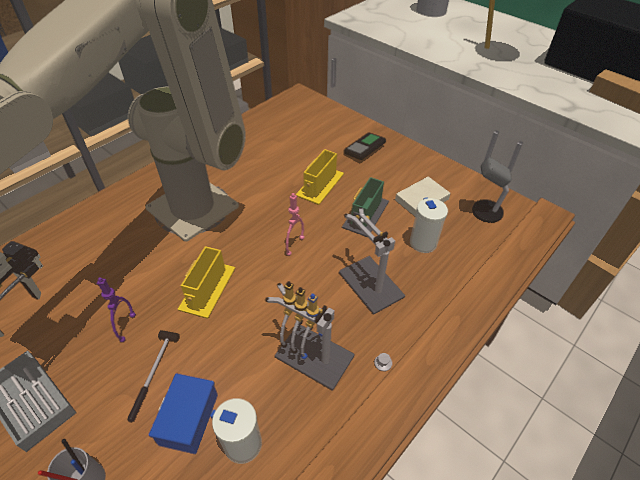

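View pics/top0.png

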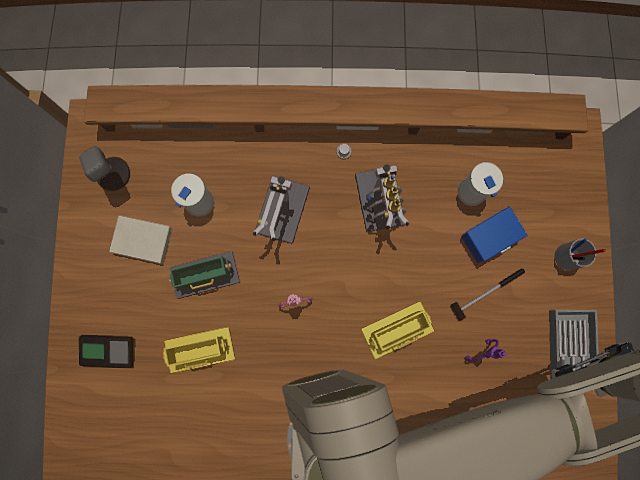

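```bash
python3 - <<'E'
import cv2,numpy as np
t=cv2.imread("pics/top0.png");s=cv2.imread("pics/scene0.png")
def crop(im,x0,y0,w,h,k): return cv2.resize(im[y0:y0+h,x0:x0+w],None,fx=k,fy=k,interpolation=cv2.INTER_CUBIC)
cv2.imwrite("pics/a.png",np.hstack([crop(t,240,165,76,110,5),crop(t,345,155,76,110,5)]))
cv2.imwrite("pics/b.png",np.hstack([crop(s,330,195,80,120,5),crop(s,260,270,80,120,5)]))
cv2.imwrite("pics/c.png",np.hstack([crop(t,160,240,90,70,4),crop(s,340,165,80,70,4)]))
E
```

```text
(no output)
```

View pics/a.png

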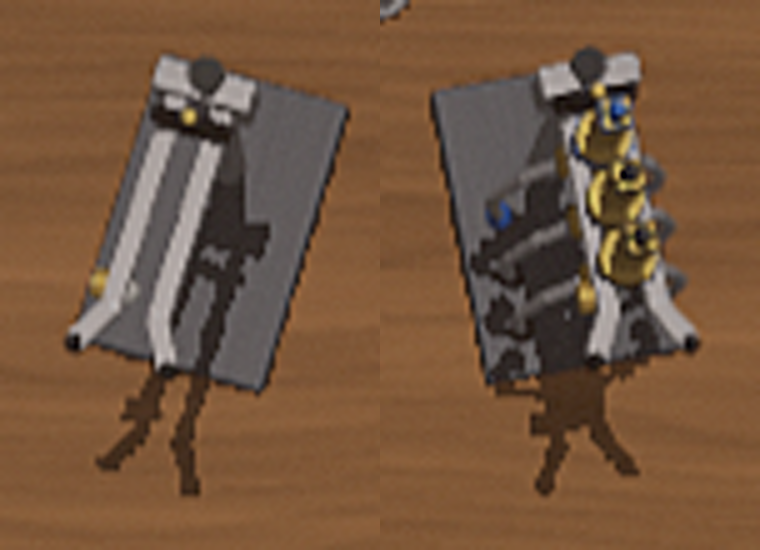

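View pics/b.png

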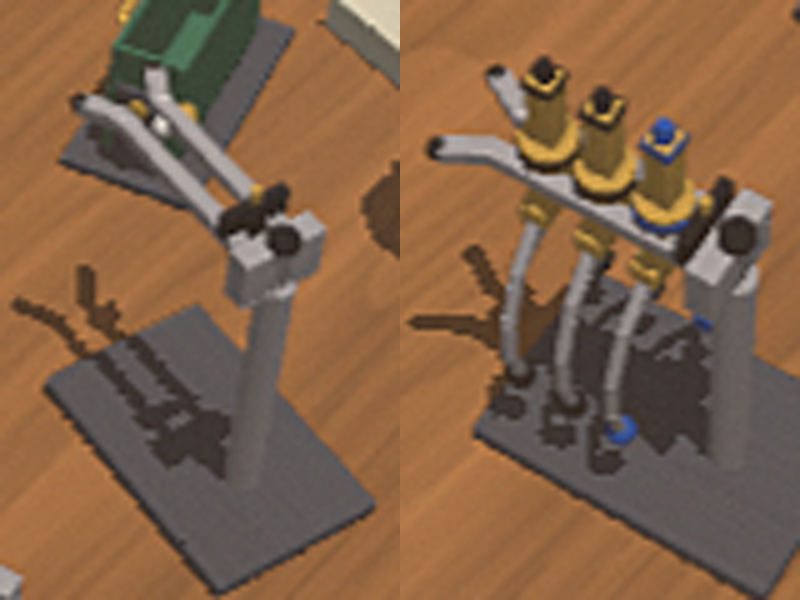

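View pics/c.png

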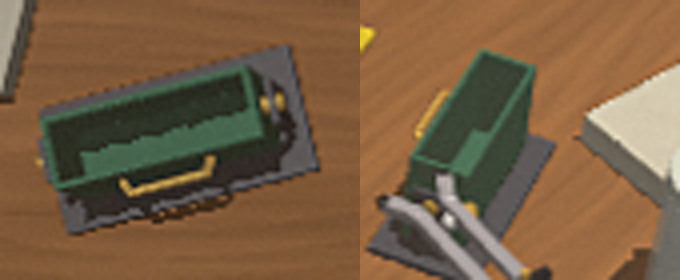

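```bash
cat > h.py <<'E'
import cv2,numpy as np
from plant import robot
CAM={"scene":(np.array([[463.17126091,0,323.86315576],[0,463.17126091,245.6443423],[0,0,1]]),np.array([-0.02320631,0,0,0,0]),np.array([[0.74222625,0.66993447,0.01697039],[0.51271723,-0.55137304,-0.65811003],[-0.43153358,0.49716755,-0.75273049]]),np.array([-0.43000635,-0.12558195,1.50668119])),
"top":(np.array([[548.29365156,0,317.55134824],[0,548.29365156,236.95618133],[0,0,1]]),np.array([-0.12530744,0,0,0,0]),np.array([[1.46213731e-02,-9.99891426e-01,1.83069394e-03],[-9.88151838e-01,-1.47294129e-02,-1.52771036e-01],[1.52781415e-01,4.24718738e-04,-9.88259915e-01]]),np.array([0.04030922,0.53891949,1.43861005]))}
def proj(c,P):
    K,D,R,t=CAM[c];return cv2.projectPoints(np.array(P,float).reshape(-1,3),cv2.Rodrigues(R)[0],t,K,D)[0].reshape(-1,2)
def back(c,uv,z):
    K,D,R,t=CAM[c];n=cv2.undistortPoints(np.array(uv,float).reshape(-1,1,2),K,D).reshape(-1,2)
    d=np.c_[n,np.ones(len(n))]@R;C=-R.T@t
    return C+d*((np.asarray(z)-C[2])/d[:,2])[:,None]
E
python3 - <<'E'
from h import *
print("spare tips top",back("top",[(254.6,233.4),(273,238.6)],.196).round(4))
print("spare tips scene",back("scene",[(346,215.5),(361,209)],.196).round(4))
print("spare plate scene",back("scene",np.array([(47,385),(220,592),(372,510),(200,308)])/5+[330,195],.012).round(4))
print("spare plate top",back("top",[(292.4,243),(309.6,186.6)],.012).round(4))
print("full tips top",back("top",[(388,227),(407,223.6)],.196).round(4))
print("full tips scene",back("scene",[(267.5,299.5),(279.5,284.5)],.196).round(4))
print("nip scene",back("scene",[(289,283.6),(300.6,290.4),(312.4,296)],.261).round(4))
print("nip top",back("top",[(397,202.6),(394.4,189.4),(392.6,176.6)],.261).round(4))
print("full plate top",back("top",[(345+10.6,155+18.5),(345+21,155+77)],.012).round(4))
print("bin rim top",back("top",np.array([(42,112),(250,66),(265,135),(58,188)])/4+[160,240],.096).round(4))
print("bin rim scene",back("scene",np.array([(52,157),(127,50),(176,68),(108,172)])/4+[340,165],.096).round(4))
E
```

```text
spare tips top [[0.5208 0.2006 0.196 ]
 [0.5087 0.1557 0.196 ]]
spare tips scene [[0.5112 0.1573 0.196 ]
 [0.5247 0.2033 0.196 ]]
spare plate scene [[0.5333 0.117  0.012 ]
 [0.6926 0.074  0.012 ]
 [0.7215 0.1727 0.012 ]
 [0.562  0.222  0.012 ]]
spare plate top [[0.525  0.1172 0.012 ]
 [0.6849 0.0726 0.012 ]]
full tips top [[ 0.5414 -0.1224  0.196 ]
 [ 0.5505 -0.1689  0.196 ]]
full tips scene [[ 0.554  -0.1655  0.196 ]
 [ 0.5439 -0.1181  0.196 ]]
nip scene [[ 0.594  -0.1338  0.261 ]
 [ 0.6244 -0.1298  0.261 ]
 [ 0.6525 -0.1234  0.261 ]]
nip top [[ 0.5879 -0.1353  0.261 ]
 [ 0.6193 -0.1295  0.261 ]
 [ 0.65   -0.1256  0.261 ]]
full plate top [[ 0.7248 -0.056   0.012 ]
 [ 0.5586 -0.0853  0.012 ]]
bin rim top [[0.4425 0.4292 0.096 ]
 [0.4749 0.294  0.096 ]
 [0.4302 0.2825 0.096 ]
 [0.3934 0.4162 0.096 ]]
bin rim scene [[0.4353 0.2877 0.096 ]
 [0.4005 0.4231 0.096 ]
 [0.4421 0.4326 0.096 ]
 [0.4761 0.3039 0.096 ]]
```

```bash
cat >> h.py <<'E'
from scipy.spatial.transform import Rotation as Ro
SP=dict(o=np.array([.641,.1437]),yaw=-.275); FU=dict(o=np.array([.6754,-.1204]),yaw=.18)
def yaw_of(s):
    x=Ro.from_rotvec(s["orientation"]).as_matrix()[:,0];return np.arctan2(x[1],x[0])
def goto(p,yaw):
    s=robot.read_state();R=Ro.from_rotvec(s["orientation"]).as_matrix()
    print("t",round(s["t"],2),"pos",s["tool_pos"].round(4),"yaw",yaw_of(s).round(3),"F",s["force"].round(2),"op",round(s["opening"],4))
    print("delta",(R.T@(np.array(p)-s["tool_pos"])).round(4),"spin",round(yaw_of(s)-yaw,3),"toolz",R[:,2].round(3))
def hook(h,d,z):  # d = distance in front of plate
    return np.r_[h["o"]-d*np.array([np.cos(h["yaw"]),np.sin(h["yaw"])]),z]
E
python3 -c "
from h import *
goto([.592,-.1352,.30],.18)"
```

```text
t 1.1 pos [ 0.2062 -0.5635  0.2186] yaw 0.351 F [-0.66  0.24  0.59] op 0.0932
delta [ 0.5095 -0.2696 -0.0814] spin 0.171 toolz [-0.  0. -1.]
```

```bash
python3 -m pendant '[{"delta_pos":[0.02,-0.01,-0.03],"spin":0},{"delta_pos":[0.05,-0.027,-0.06],"spin":0.05},{"delta_pos":[0.09,-0.048,-0.08],"spin":0.1},{"delta_pos":[0.13,-0.069,-0.08],"spin":0.15},{"delta_pos":[0.17,-0.09,-0.08],"spin":0.17},{"delta_pos":[0.21,-0.111,-0.08],"spin":0.17},{"delta_pos":[0.25,-0.132,-0.08],"spin":0.17},{"delta_pos":[0.29,-0.153,-0.08],"spin":0.17},{"delta_pos":[0.33,-0.174,-0.08],"spin":0.17},{"delta_pos":[0.37,-0.196,-0.08],"spin":0.17}]' -1 20; python3 -c "
from h import *
goto([.592,-.1352,.30],.18)"
```

```text
t: 2.1
tool_pos: [0.4873, -0.2507, 0.2989]
orientation: [3.128, 0.283, 0.001]
force: [-0.7, -1.1, 0.7]
opening: 0.0929
t 2.1 pos [ 0.4873 -0.2507  0.2989] yaw 0.181 F [-0.7  -1.06  0.67] op 0.0929
delta [ 0.1237 -0.0948 -0.0011] spin 0.001 toolz [ 0. -0. -1.]
```

```bash
python3 -m pendant '[{"delta_pos":[0.035,-0.027,0],"spin":0},{"delta_pos":[0.07,-0.054,0],"spin":0},{"delta_pos":[0.1,-0.077,0],"spin":0},{"delta_pos":[0.12,-0.092,0],"spin":0},{"delta_pos":[0.124,-0.095,-0.001],"spin":0},{"delta_pos":[0.124,-0.095,-0.001],"spin":0}]'; python3 - <<'E'
from h import *
goto([.592,-.1352,.30],.18)
def crop(im,x0,y0,w,h,k): return cv2.resize(im[y0:y0+h,x0:x0+w],None,fx=k,fy=k,interpolation=cv2.INTER_CUBIC)
t=robot.read_camera("top")["color"];s=robot.read_camera("scene")["color"]
cv2.imwrite("pics/d.png",np.hstack([crop(t,345,140,76,110,5),crop(s,250,240,80,110,5)]))
print(proj("top",hook(FU,0,.2)),proj("scene",robot.read_state()["tool_pos"]),proj("top",robot.read_state()["tool_pos"]))
E
```

```text
t: 2.7
tool_pos: [0.5925, -0.1345, 0.2998]
orientation: [3.128, 0.286, 0.0]
force: [0.2, 0.8, -0.1]
opening: 0.0929
t 2.7 pos [ 0.5925 -0.1345  0.2998] yaw 0.182 F [ 0.24  0.76 -0.14] op 0.0929
delta [-0.0006  0.0006 -0.0002] spin 0.002 toolz [ 0. -0. -1.]
[[387.02056464 173.04592855]] [[286.79641656 272.39060729]] [[399.70546617 197.20922988]]
```

View pics/d.png

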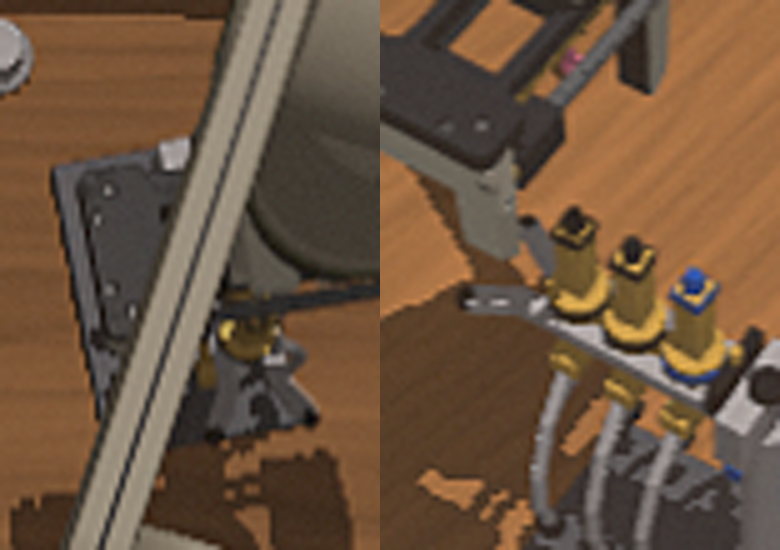

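```bash
python3 - <<'E'
from h import *
s=robot.read_state();R=Ro.from_rotvec(s["orientation"]).as_matrix()
for y in(.0465,.064,-.0465,-.064):
  for x in(-.0075,.0075):
    p=proj("scene",s["tool_pos"]+R@[x,y,0])[0]; print(x,y,p.round(1),"crop",(380+5*(p[0]-250)).round(),(5*(p[1]-240)).round())
E
```

```text
-0.0075 0.0465 [270.6 286.2] crop 483.0 231.0
0.0075 0.0465 [276.6 289.4] crop 513.0 247.0
-0.0075 0.064 [265.4 292.1] crop 457.0 261.0
0.0075 0.064 [271.5 295.5] crop 487.0 277.0
-0.0075 -0.0465 [296.4 256.4] crop 612.0 82.0
0.0075 -0.0465 [302.2 259.3] crop 641.0 96.0
-0.0075 -0.064 [300.9 251.1] crop 635.0 55.0
0.0075 -0.064 [306.8 254. ] crop 664.0 70.0
```

```bash
python3 -m pendant '[{"delta_pos":[0.001,0,0.03],"spin":0},{"delta_pos":[0.001,0,0.06],"spin":0},{"delta_pos":[0.001,0,0.078],"spin":0},{"delta_pos":[0.001,0,0.083],"spin":0},{"delta_pos":[0.001,0,0.083],"spin":0}]'; python3 - <<'E'
from h import *
goto([.592,-.1352,.30],.18)
def crop(im,x0,y0,w,h,k): return cv2.resize(im[y0:y0+h,x0:x0+w],None,fx=k,fy=k,interpolation=cv2.INTER_CUBIC)
s=robot.read_camera("scene")["color"]
cv2.imwrite("pics/e.png",crop(s,240,240,100,80,7))
E
```

```text
t: 3.3
tool_pos: [0.5919, -0.1366, 0.2166]
orientation: [3.129, 0.28, -0.002]
force: [-0.1, -0.3, 0.5]
opening: 0.093
t 3.3 pos [ 0.5919 -0.1366  0.2166] yaw 0.179 F [-0.14 -0.29  0.52] op 0.093
delta [ 0.0003 -0.0013 -0.0834] spin -0.001 toolz [-0.001 -0.001 -1.   ]
```

View pics/e.png

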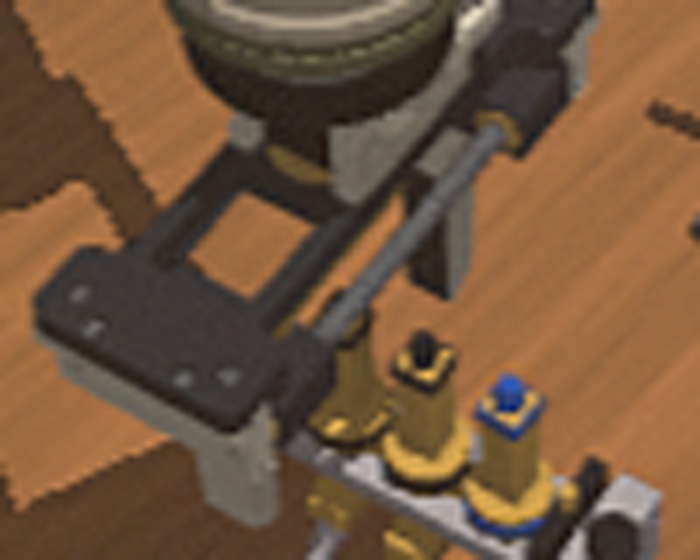

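```bash
python3 -m pendant '[{"delta_pos":[0,0,0],"spin":0},{"delta_pos":[0,0,0],"spin":0},{"delta_pos":[0,0,0],"spin":0},{"delta_pos":[0,0,0],"spin":0},{"delta_pos":[0,0,0],"spin":0},{"delta_pos":[0,0,0],"spin":0}]' 1 8; python3 -c "
from h import *
for i in range(3):goto([.592,-.1352,.30],.18);robot.read_camera('top')
print(robot.read_state()['wrist_torque'])"
```

```text
t: 3.95
tool_pos: [0.5927, -0.1365, 0.2179]
orientation: [3.128, 0.281, 0.001]
force: [0.5, -0.2, -0.2]
opening: 0.0494
t 3.95 pos [ 0.5927 -0.1365  0.2179] yaw 0.179 F [ 0.49 -0.18 -0.21] op 0.0494
delta [-0.0004 -0.0013 -0.0821] spin -0.001 toolz [ 0.001 -0.001 -1.   ]
t 4.0 pos [ 0.5927 -0.1365  0.2178] yaw 0.179 F [ 0.34 -0.46 -0.24] op 0.0457
delta [-0.0004 -0.0013 -0.0822] spin -0.001 toolz [ 0.001 -0.001 -1.   ]
t 4.05 pos [ 0.5926 -0.1365  0.2178] yaw 0.179 F [-0.58  0.55 -0.24] op 0.0415
delta [-0.0003 -0.0013 -0.0822] spin -0.001 toolz [ 0.001 -0.001 -1.   ]
[0.04969929 0.00117117 0.002665  ]
```

```bash
python3 -m pendant '[{"delta_pos":[0,0,0],"spin":0},{"delta_pos":[0,0,0],"spin":0},{"delta_pos":[0,0,0],"spin":0},{"delta_pos":[0,0,0],"spin":0},{"delta_pos":[0,0,0],"spin":0}]'; python3 -c "
from h import *
for i in range(3):goto([.592,-.1352,.30],.18);robot.read_camera('top')
print(robot.read_state()['wrist_torque'])"
```

```text
t: 4.6
tool_pos: [0.5926, -0.1365, 0.2178]
orientation: [3.128, 0.281, 0.001]
force: [0.2, 0.6, -1.0]
opening: 0.0136
t 4.6 pos [ 0.5926 -0.1365  0.2178] yaw 0.179 F [ 0.24  0.63 -0.99] op 0.0136
delta [-0.0003 -0.0013 -0.0822] spin -0.001 toolz [ 0.001 -0.001 -1.   ]
t 4.65 pos [ 0.5926 -0.1364  0.2177] yaw 0.179 F [ 0.31 -0.01 -0.55] op 0.0141
delta [-0.0003 -0.0012 -0.0823] spin -0.001 toolz [ 0.001 -0.001 -1.   ]
t 4.7 pos [ 0.5926 -0.1365  0.2178] yaw 0.179 F [0.35 1.07 0.21] op 0.014
delta [-0.0003 -0.0013 -0.0822] spin -0.001 toolz [ 0.001 -0.001 -1.   ]
[0.17933409 0.02411501 0.00968509]
```

```bash
python3 -m pendant '[{"delta_pos":[0,0,0],"spin":0},{"delta_pos":[0,0,-0.0025],"spin":0},{"delta_pos":[-0.002,0,-0.0025],"spin":0},{"delta_pos":[-0.005,0,-0.0025],"spin":0},{"delta_pos":[-0.008,0,-0.0025],"spin":0},{"delta_pos":[-0.011,0,-0.0025],"spin":0}]' 1 30; python3 -c "
from h import *
for i in range(2):goto(hook(FU,150,.22),.18);robot.read_camera('top')
print(robot.read_state()['wrist_torque'])"
```

```text
t: 5.35
tool_pos: [0.5821, -0.1392, 0.2207]
orientation: [3.127, 0.28, 0.004]
force: [2.5, -3.7, -1.3]
opening: 0.0133
t 5.35 pos [ 0.5821 -0.1392  0.2207] yaw 0.179 F [ 2.46 -3.72 -1.26] op 0.0133
delta [-149.9044    0.1884   -0.3062] spin -0.001 toolz [ 0.002 -0.002 -1.   ]
t 5.4 pos [ 0.5815 -0.1393  0.2207] yaw 0.179 F [ 1.36 -4.47 -1.3 ] op 0.0138
delta [-149.904     0.205    -0.1545] spin -0.001 toolz [ 0.001 -0.002 -1.   ]
[-0.79570011 -0.11735549  0.01105267]
```

```bash
python3 -m pendant '[{"delta_pos":[-0.003,0,0],"spin":0},{"delta_pos":[-0.006,0,0],"spin":0},{"delta_pos":[-0.009,0,0],"spin":0},{"delta_pos":[-0.012,0,0],"spin":0},{"delta_pos":[-0.015,0,0],"spin":0}]'; python3 -c "
from h import *
goto(hook(FU,.150,.22),.18)"
```

```text
t: 5.95
tool_pos: [0.5662, -0.1414, 0.2203]
orientation: [3.128, 0.28, 0.0]
force: [-0.5, 0.6, -2.1]
opening: 0.0142
t 5.95 pos [ 0.5662 -0.1414  0.2203] yaw 0.179 F [-0.54  0.58 -2.12] op 0.0142
delta [-0.0388 -0.0011  0.0003] spin -0.001 toolz [ 0.    -0.001 -1.   ]
```

```bash
python3 -m pendant '[{"delta_pos":[-0.01,0,0],"spin":0},{"delta_pos":[-0.02,0,0],"spin":0},{"delta_pos":[-0.035,0,0],"spin":0},{"delta_pos":[-0.05,0,0],"spin":0},{"delta_pos":[-0.07,0,0],"spin":0},{"delta_pos":[-0.075,0,-0.003],"spin":0}]'; python3 -c "
from h import *
goto(hook(SP,.180,.222),-.275)"
```

```text
t: 6.55
tool_pos: [0.4904, -0.1549, 0.223]
orientation: [3.128, 0.279, -0.001]
force: [-0.5, -0.8, -1.5]
opening: 0.0141
t 6.55 pos [ 0.4904 -0.1549  0.223 ] yaw 0.178 F [-0.5  -0.82 -1.5 ] op 0.0141
delta [ 0.0393 -0.346   0.0006] spin 0.453 toolz [-0.001 -0.001 -1.   ]
```

```bash
python3 -m pendant '[{"delta_pos":[0,-0.015,-0.005],"spin":0.03},{"delta_pos":[0,-0.045,-0.01],"spin":0.09},{"delta_pos":[0,-0.085,-0.01],"spin":0.15},{"delta_pos":[0.005,-0.125,-0.01],"spin":0.21},{"delta_pos":[0.01,-0.165,-0.01],"spin":0.27},{"delta_pos":[0.015,-0.205,-0.01],"spin":0.33},{"delta_pos":[0.02,-0.245,-0.01],"spin":0.38},{"delta_pos":[0.025,-0.285,-0.01],"spin":0.43},{"delta_pos":[0.033,-0.32,-0.005],"spin":0.453},{"delta_pos":[0.038,-0.34,0],"spin":0.453}]'; python3 -m pendant '[{"delta_pos":[0,0,0],"spin":0},{"delta_pos":[0,0,0],"spin":0}]'; python3 - <<'E'
from h import *
goto(hook(SP,.180,.222),-.275)
def crop(im,x0,y0,w,h,k): return cv2.resize(im[y0:y0+h,x0:x0+w],None,fx=k,fy=k,interpolation=cv2.INTER_CUBIC)
s=robot.read_camera("scene")["color"];t=robot.read_camera("top")["color"]
cv2.imwrite("pics/f.png",np.hstack([crop(s,310,150,90,110,4),crop(t,220,160,110,110,4)]))
E
```

```text
t: 7.55
tool_pos: [0.4673, 0.1892, 0.2231]
orientation: [-3.112, 0.429, -0.001]
force: [-0.0, -0.7, -1.7]
opening: 0.0141
t: 7.75
tool_pos: [0.4672, 0.1895, 0.2233]
orientation: [-3.112, 0.427, -0.001]
force: [0.0, 0.1, -0.7]
opening: 0.0141
t 7.75 pos [0.4672 0.1895 0.2233] yaw -0.272 F [ 0.03  0.11 -0.67] op 0.0141
delta [-0.0003 -0.0031  0.0013] spin 0.003 toolz [ 0. -0. -1.]
```

View pics/f.png

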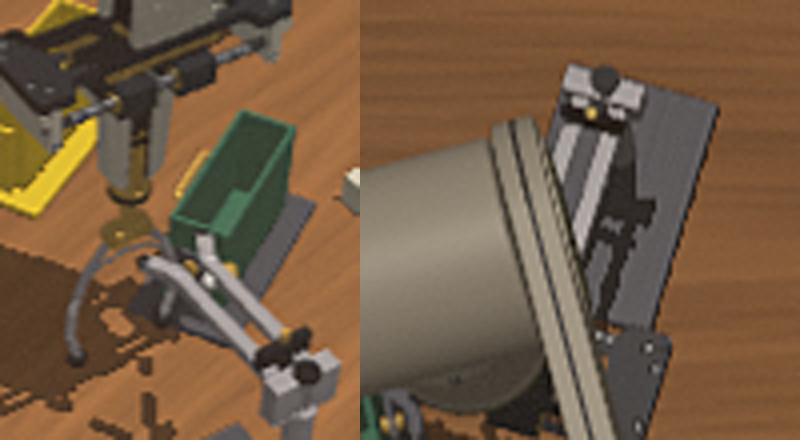

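```bash
python3 - <<'E'
from h import *
p=robot.read_state()["tool_pos"]
print("tcp under collar",proj("scene",[p[0],p[1],.2055]), "yoke bottom", proj("scene",[p[0],p[1],.166]))
u=np.array([np.cos(-.275),np.sin(-.275)]);v=np.array([-u[1],u[0]])
for sy in(1,-1):
  for x in(-.13,-.11,-.05,-.01): 
    yy=(24 if x==-.13 else 12)*1e-3*sy
    q=SP["o"]+x*u+yy*v; a=proj("scene",np.r_[q,.196])[0]; print(sy,x,a.round(1),"crop",((a-[310,150])*4).round())
    a=proj("top",np.r_[q,.196])[0]; print("   top crop",((a-[220,160])*4+[360,0]).round())
E
python3 - <<'E'
import cv2
im=cv2.imread('pics/f.png')[60:440,60:360]
cv2.imwrite('pics/f2.png',cv2.resize(im,None,fx=2,fy=2,interpolation=cv2.INTER_CUBIC)[:600])
E
```

```text
tcp under collar [[341.26388177 199.10316171]] yoke bottom [[340.61559315 209.63683302]]
1 -0.13 [360.1 208.8] crop [200. 235.]
   top crop [496. 291.]
1 -0.11 [360.7 215. ] crop [203. 260.]
   top crop [525. 265.]
1 -0.05 [374.2 229.2] crop [257. 317.]
   top crop [554. 172.]
1 -0.01 [383.6 239.2] crop [294. 357.]
   top crop [574. 111.]
-1 -0.13 [345.1 215.4] crop [140. 262.]
   top crop [572. 313.]
-1 -0.11 [353.2 218.4] crop [173. 274.]
   top crop [563. 276.]
-1 -0.05 [366.6 232.8] crop [226. 331.]
   top crop [592. 183.]
-1 -0.01 [375.9 242.9] crop [264. 372.]
   top crop [611. 122.]
```

View pics/f2.png

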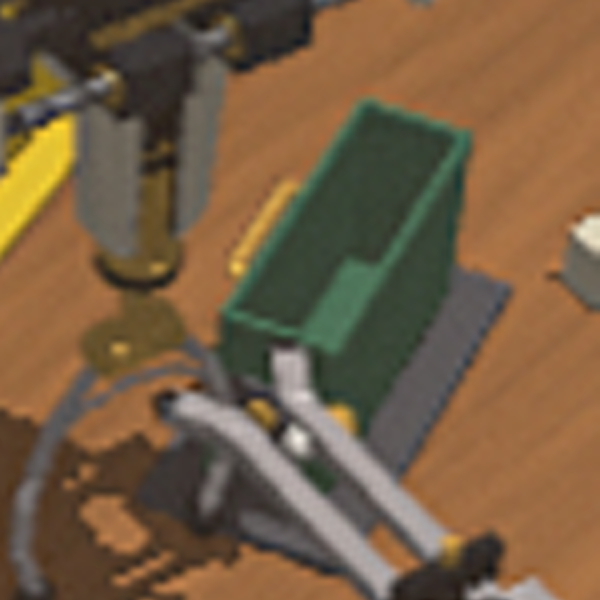

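```bash
python3 -m pendant '[{"delta_pos":[0,-0.003,0.001],"spin":0.003},{"delta_pos":[0.01,-0.003,0.002],"spin":0.003},{"delta_pos":[0.02,-0.003,0.0025],"spin":0.003},{"delta_pos":[0.03,-0.003,0.0025],"spin":0.003},{"delta_pos":[0.04,-0.003,0.0025],"spin":0.003},{"delta_pos":[0.045,-0.003,0.0025],"spin":0.003},{"delta_pos":[0.05,-0.003,0.0025],"spin":0.003},{"delta_pos":[0.055,-0.003,0.0025],"spin":0.003}]'; python3 -c "
from h import *
goto(hook(SP,.10,.2205),-.275)"
```

```text
t: 8.65
tool_pos: [0.5216, 0.1764, 0.221]
orientation: [3.111, -0.434, 0.001]
force: [0.2, 0.3, -1.7]
opening: 0.0136
t 8.65 pos [0.5216 0.1764 0.221 ] yaw -0.277 F [ 0.24  0.26 -1.7 ] op 0.0136
delta [ 0.0238 -0.001   0.0005] spin -0.002 toolz [ 0.001 -0.    -1.   ]
```

```bash
python3 -m pendant '[{"delta_pos":[0.003,-0.001,0],"spin":0},{"delta_pos":[0.006,-0.001,0],"spin":0},{"delta_pos":[0.009,-0.001,0],"spin":0},{"delta_pos":[0.012,-0.001,0],"spin":0}]'; python3 -c "
from h import *
goto(hook(SP,.10,.2205),-.275)"
```

```text
t: 9.05
tool_pos: [0.5336, 0.1741, 0.221]
orientation: [-3.111, 0.434, -0.001]
force: [0.2, -0.9, -1.1]
opening: 0.0136
t 9.05 pos [0.5336 0.1741 0.221 ] yaw -0.277 F [ 0.17 -0.92 -1.14] op 0.0136
delta [0.0116 0.     0.0005] spin -0.002 toolz [ 0.001 -0.    -1.   ]
```

```bash
python3 -m pendant '[{"delta_pos":[0.003,0,0],"spin":0},{"delta_pos":[0.006,0,0],"spin":0}]'; python3 -m pendant '[{"delta_pos":[0.003,0,0],"spin":0},{"delta_pos":[0.006,0,0],"spin":0}]';python3 -m pendant '[{"delta_pos":[0.003,0,0],"spin":0},{"delta_pos":[0.006,0,0],"spin":0}]'; python3 -c "
from h import *
goto(hook(SP,.08,.2205),-.275)"
```

```text
t: 9.25
tool_pos: [0.5396, 0.1724, 0.2211]
orientation: [-3.111, 0.434, -0.001]
force: [-1.3, -0.6, -0.0]
opening: 0.0135
t: 9.45
tool_pos: [0.5443, 0.1701, 0.2203]
orientation: [3.11, -0.434, -0.004]
force: [-3.8, -2.4, -2.2]
opening: 0.0137
t: 9.65
tool_pos: [0.55, 0.1678, 0.2199]
orientation: [3.108, -0.434, -0.005]
force: [-1.9, -3.2, -1.9]
opening: 0.0139
t 9.65 pos [0.55   0.1678 0.2199] yaw -0.278 F [-1.92 -3.23 -1.92] op 0.0139
delta [ 0.0141 -0.0016 -0.0007] spin -0.003 toolz [-0.003 -0.003 -1.   ]
```

```bash
python3 -m pendant '[{"delta_pos":[0.004,-0.001,0],"spin":0},{"delta_pos":[0.008,-0.001,0],"spin":0},{"delta_pos":[0.011,-0.001,0],"spin":0},{"delta_pos":[0.014,-0.001,0],"spin":0}]'; python3 -c "
from h import *
goto(hook(SP,.05,.2205),-.275)"
```

```text
t: 10.05
tool_pos: [0.5642, 0.1652, 0.22]
orientation: [3.109, -0.434, -0.004]
force: [1.2, 0.4, -1.3]
opening: 0.0139
t 10.05 pos [0.5642 0.1652 0.22  ] yaw -0.277 F [ 1.21  0.39 -1.27] op 0.0139
delta [ 0.0297 -0.0003 -0.0005] spin -0.002 toolz [-0.003 -0.002 -1.   ]
```

```bash
python3 -m pendant '[{"delta_pos":[0.004,0,0],"spin":0},{"delta_pos":[0.008,0,0],"spin":0},{"delta_pos":[0.012,0,0],"spin":0},{"delta_pos":[0.016,0,0],"spin":0},{"delta_pos":[0.019,0,0],"spin":0}]'; python3 -c "
from h import *
goto(hook(SP,.05,.2205),-.275)"
python3 -m pendant '[{"delta_pos":[0.002,0,0],"spin":0},{"delta_pos":[0.004,0,0],"spin":0}]'
```

```text
t: 10.55
tool_pos: [0.5829, 0.1598, 0.2199]
orientation: [3.109, -0.434, -0.004]
force: [-0.3, 0.6, -1.9]
opening: 0.014
t 10.55 pos [0.5829 0.1598 0.2199] yaw -0.277 F [-0.33  0.59 -1.86] op 0.014
delta [ 0.0103 -0.0003 -0.0006] spin -0.002 toolz [-0.003 -0.002 -1.   ]
t: 10.75
tool_pos: [0.5869, 0.1587, 0.2199]
orientation: [3.109, -0.434, -0.004]
force: [-0.6, 0.1, -1.4]
opening: 0.0137
```

```bash
python3 -m pendant '[{"delta_pos":[0.002,0,0],"spin":0},{"delta_pos":[0.004,0,0],"spin":0}]'
```

```text
t: 10.95
tool_pos: [0.5908, 0.1575, 0.2198]
orientation: [3.109, -0.434, -0.004]
force: [-0.0, -0.3, -3.0]
opening: 0.0136
```

```bash
python3 -m pendant '[{"delta_pos":[0.002,0,0],"spin":0},{"delta_pos":[0.004,0,0],"spin":0}]'
```

```text
t: 11.15
tool_pos: [0.5948, 0.1564, 0.2199]
orientation: [3.109, -0.434, -0.004]
force: [0.4, 0.1, -0.8]
opening: 0.0141
```

```bash
python3 -m pendant '[{"delta_pos":[0.002,0,0],"spin":0},{"delta_pos":[0.004,0,0],"spin":0}]'
```

```text
t: 11.35
tool_pos: [0.5988, 0.1553, 0.2199]
orientation: [3.109, -0.434, -0.004]
force: [-0.2, -0.7, -1.5]
opening: 0.0141
```

```bash
python3 -m pendant '[{"delta_pos":[0.002,0,0],"spin":0},{"delta_pos":[0.004,0,0],"spin":0}]'
```

```text
t: 11.55
tool_pos: [0.6029, 0.1541, 0.2199]
orientation: [3.109, -0.434, -0.004]
force: [-0.9, 0.2, -1.2]
opening: 0.0133
```

```bash
python3 -m pendant '[{"delta_pos":[0.002,0,0],"spin":0},{"delta_pos":[0.004,0,0],"spin":0}]'
```

```text
t: 11.75
tool_pos: [0.6069, 0.153, 0.2198]
orientation: [3.109, -0.434, -0.004]
force: [-0.6, 0.4, -1.9]
opening: 0.0139
```

```bash
python3 -m pendant '[{"delta_pos":[0.002,0,0],"spin":0},{"delta_pos":[0.003,0,0],"spin":0}]'
```

```text
t: 11.95
tool_pos: [0.61, 0.1521, 0.2198]
orientation: [3.109, -0.434, -0.004]
force: [0.8, 0.4, -1.5]
opening: 0.0136
```

```bash
python3 -m pendant '[{"delta_pos":[0.002,0,0],"spin":0},{"delta_pos":[0.003,0,0],"spin":0}]'
```

```text
t: 12.15
tool_pos: [0.6129, 0.1512, 0.2198]
orientation: [3.109, -0.434, -0.005]
force: [-5.0, 1.1, 0.2]
opening: 0.0139
```

```bash
python3 -m pendant '[{"delta_pos":[0.002,0,0],"spin":0},{"delta_pos":[0.003,0,0],"spin":0}]'
```

```text
t: 12.35
tool_pos: [0.6132, 0.1512, 0.2197]
orientation: [3.109, -0.433, -0.014]
force: [-16.8, 3.0, 7.3]
opening: 0.0141
```

```bash
python3 -c "
from h import *
goto(hook(SP,.022,.2205),-.275)"
```

```text
t 12.35 pos [0.6132 0.1512 0.2197] yaw -0.277 F [-16.85   2.95   7.34] op 0.0141
delta [ 0.0067 -0.0004 -0.0008] spin -0.002 toolz [-0.009 -0.001 -1.   ]
```

```bash
python3 -m pendant '[{"delta_pos":[0.0,0,0],"spin":0},{"delta_pos":[-0.0003,0,0.0005],"spin":0}]';  python3 -c "
from h import *
goto(hook(SP,.022,.2205),-.275); print(robot.read_state()['wrist_torque'])"
```

```text
t: 12.55
tool_pos: [0.6129, 0.1514, 0.2193]
orientation: [3.109, -0.433, -0.014]
force: [-3.0, 0.4, 0.5]
opening: 0.0136
t 12.55 pos [0.6129 0.1514 0.2193] yaw -0.277 F [-3.02  0.35  0.46] op 0.0136
delta [ 0.0071 -0.0003 -0.0012] spin -0.002 toolz [-0.009 -0.001 -1.   ]
[0.12639953 0.43237329 0.00586354]
```

```bash
python3 -m pendant '[{"delta_pos":[0,0,0.0005],"spin":0},{"delta_pos":[0,0,0.001],"spin":0}]';python3 -m pendant '[{"delta_pos":[0,0,0],"spin":0},{"delta_pos":[0,0,0],"spin":0},{"delta_pos":[0,0,0],"spin":0},{"delta_pos":[0,0,0],"spin":0},{"delta_pos":[0,0,0],"spin":0}]' 0;python3 -m pendant '[{"delta_pos":[0,0,-0.02],"spin":0},{"delta_pos":[0,0,-0.05],"spin":0},{"delta_pos":[0,0,-0.08],"spin":0},{"delta_pos":[-0.03,0.02,-0.085],"spin":0},{"delta_pos":[-0.07,0.04,-0.085],"spin":-0.06}]';  python3 - <<'E'
from h import *
goto(hook(FU,.06,.30),.18)
def crop(im,x0,y0,w,h,k): return cv2.resize(im[y0:y0+h,x0:x0+w],None,fx=k,fy=k,interpolation=cv2.INTER_CUBIC)
s=robot.read_camera("scene")["color"]
cv2.imwrite("pics/g.png",np.hstack([crop(s,310,180,100,130,4),crop(s,250,260,90,130,4)]))
E
```

```text
t: 12.75
tool_pos: [0.6129, 0.1515, 0.2184]
orientation: [3.109, -0.433, -0.014]
force: [-3.3, 1.1, -0.3]
opening: 0.0137
t: 13.25
tool_pos: [0.613, 0.1514, 0.2185]
orientation: [3.109, -0.433, -0.014]
force: [0.4, 0.5, -0.4]
opening: 0.0455
t: 13.75
tool_pos: [0.5364, 0.1317, 0.3054]
orientation: [3.122, -0.34, -0.01]
force: [-0.6, 1.1, 0.7]
opening: 0.0463
t 13.75 pos [0.5364 0.1317 0.3054] yaw -0.217 F [-0.57  1.05  0.68] op 0.0463
delta [0.1347 0.2395 0.0051] spin -0.397 toolz [-0.006 -0.001 -1.   ]
```

View pics/g.png

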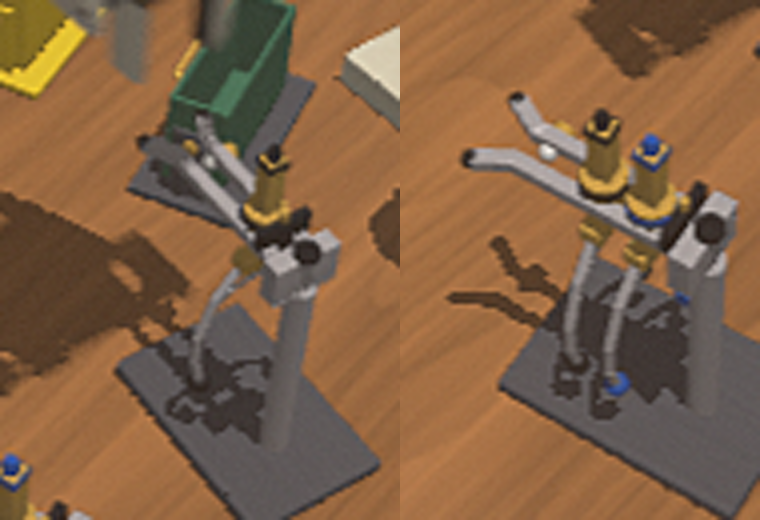

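```bash
python3 -m pendant '[{"delta_pos":[0.01,0.02,0],"spin":-0.05},{"delta_pos":[0.03,0.055,0],"spin":-0.12},{"delta_pos":[0.055,0.095,0],"spin":-0.2},{"delta_pos":[0.08,0.135,0],"spin":-0.28},{"delta_pos":[0.1,0.175,0],"spin":-0.36},{"delta_pos":[0.12,0.21,0],"spin":-0.397},{"delta_pos":[0.132,0.235,0],"spin":-0.397},{"delta_pos":[0.135,0.24,0],"spin":-0.397}]';  python3 -c "
from h import *
goto([.6205,-.131,.2178],.18)"
```

```text
t: 14.6
tool_pos: [0.6102, -0.1353, 0.3015]
orientation: [3.127, 0.287, -0.024]
force: [-0.2, 0.2, 0.7]
opening: 0.0466
t 14.6 pos [ 0.6102 -0.1353  0.3015] yaw 0.183 F [-0.19  0.21  0.7 ] op 0.0466
delta [ 0.0122 -0.0023  0.0836] spin 0.003 toolz [-0.015 -0.003 -1.   ]
```

```bash
python3 -m pendant '[{"delta_pos":[0.006,-0.002,0],"spin":0.003},{"delta_pos":[0.012,-0.002,0.01],"spin":0.003},{"delta_pos":[0.012,-0.002,0.04],"spin":0.003},{"delta_pos":[0.012,-0.002,0.07],"spin":0.003},{"delta_pos":[0.012,-0.002,0.083],"spin":0.003},{"delta_pos":[0.012,-0.002,0.083],"spin":0.003}]';  python3 - <<'E'
from h import *
goto([.6205,-.131,.2178],.18)
def crop(im,x0,y0,w,h,k): return cv2.resize(im[y0:y0+h,x0:x0+w],None,fx=k,fy=k,interpolation=cv2.INTER_CUBIC)
s=robot.read_camera("scene")["color"]
cv2.imwrite("pics/i.png",crop(s,240,240,100,80,7))
E
```

```text
t: 15.2
tool_pos: [0.6189, -0.1295, 0.2152]
orientation: [-3.128, -0.285, 0.032]
force: [-0.3, -0.3, 0.7]
opening: 0.0464
t 15.2 pos [ 0.6189 -0.1295  0.2152] yaw 0.182 F [-0.27 -0.27  0.68] op 0.0464
delta [ 0.0012  0.0018 -0.0026] spin 0.002 toolz [-0.02  -0.001 -1.   ]
```

View pics/i.png

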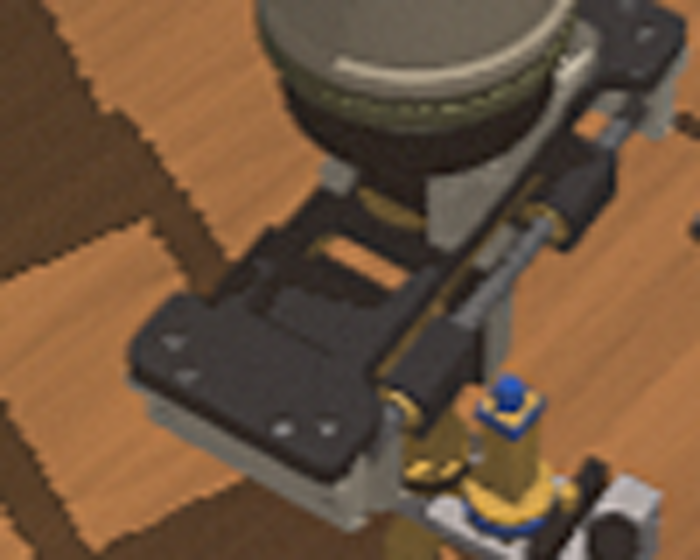

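```bash
python3 -m pendant '[{"delta_pos":[0.001,0.0015,-0.0025],"spin":0.002},{"delta_pos":[0.001,0.0015,-0.0025],"spin":0.002},{"delta_pos":[0.001,0.0015,-0.0025],"spin":0.002},{"delta_pos":[0.001,0.0015,-0.0025],"spin":0.002},{"delta_pos":[0.001,0.0015,-0.0025],"spin":0.002},{"delta_pos":[0.001,0.0015,-0.0025],"spin":0.002},{"delta_pos":[0.001,0.0015,-0.0025],"spin":0.002}]' 1 10;  python3 -c "
from h import *
goto([.6205,-.131,.2178],.18)"
```

```text
t: 15.95
tool_pos: [0.6215, -0.1314, 0.2207]
orientation: [3.128, 0.281, -0.026]
force: [-0.2, 0.4, 3.5]
opening: 0.014
t 15.95 pos [ 0.6215 -0.1314  0.2207] yaw 0.179 F [-0.21  0.4   3.49] op 0.014
delta [-0.0009 -0.0005  0.0029] spin -0.001 toolz [-0.016 -0.002 -1.   ]
```

```bash
python3 -m pendant '[{"delta_pos":[0,0,0],"spin":0},{"delta_pos":[0,0,-0.001],"spin":0}]' 1 30;  python3 -m pendant '[{"delta_pos":[0,0,-0.001],"spin":0},{"delta_pos":[-0.003,0,-0.0015],"spin":0},{"delta_pos":[-0.006,0,-0.0015],"spin":0},{"delta_pos":[-0.01,0,-0.0015],"spin":0}]'; python3 -c "
from h import *
goto(hook(FU,.098,.2205),.18)"
```

```text
t: 16.15
tool_pos: [0.6212, -0.1313, 0.221]
orientation: [3.129, 0.281, -0.027]
force: [1.0, -0.0, -0.8]
opening: 0.0137
t: 16.55
tool_pos: [0.611, -0.1332, 0.2225]
orientation: [3.129, 0.281, -0.028]
force: [0.0, 0.4, -1.7]
opening: 0.0136
t 16.55 pos [ 0.611  -0.1332  0.2225] yaw 0.179 F [ 0.05  0.41 -1.67] op 0.0136
delta [-0.0323 -0.001   0.0026] spin -0.001 toolz [-0.018 -0.002 -1.   ]
```

```bash
python3 -m pendant '[{"delta_pos":[-0.005,-0.0005,0],"spin":0},{"delta_pos":[-0.01,-0.0005,0],"spin":0},{"delta_pos":[-0.015,-0.0005,0],"spin":0},{"delta_pos":[-0.019,-0.0005,0],"spin":0},{"delta_pos":[-0.022,-0.0005,0],"spin":0},{"delta_pos":[-0.025,-0.0005,0],"spin":0},{"delta_pos":[-0.028,-0.0005,0],"spin":0}]'; python3 -c "
from h import *
goto(hook(FU,.098,.2205),.18)"
```

```text
t: 17.25
tool_pos: [0.5841, -0.1383, 0.2235]
orientation: [3.127, 0.281, -0.024]
force: [3.4, -2.5, -1.6]
opening: 0.014
t 17.25 pos [ 0.5841 -0.1383  0.2235] yaw 0.179 F [ 3.37 -2.51 -1.63] op 0.014
delta [-0.0049 -0.0012  0.0031] spin -0.001 toolz [-0.015 -0.003 -1.   ]
```

```bash
python3 -m pendant '[{"delta_pos":[-0.003,0,0.001],"spin":0},{"delta_pos":[-0.006,0,0.001],"spin":0},{"delta_pos":[-0.009,0,0.001],"spin":0},{"delta_pos":[-0.012,0,0.001],"spin":0},{"delta_pos":[-0.016,0,0.001],"spin":0},{"delta_pos":[-0.02,0,0.001],"spin":0},{"delta_pos":[-0.03,0,0.001],"spin":0}]'; python3 -c "
from h import *
goto(hook(FU,.188,.2255),.18)"
```

```text
t: 17.95
tool_pos: [0.5542, -0.1433, 0.2228]
orientation: [3.128, 0.282, -0.025]
force: [-0.1, 0.1, -1.4]
opening: 0.0135
t 17.95 pos [ 0.5542 -0.1433  0.2228] yaw 0.18 F [-0.06  0.1  -1.36] op 0.0135
delta [-0.0647 -0.0008 -0.0017] spin -0.0 toolz [-0.016 -0.002 -1.   ]
```

```bash
python3 -m pendant '[{"delta_pos":[-0.012,0,0],"spin":0},{"delta_pos":[-0.027,0,0],"spin":0},{"delta_pos":[-0.045,0,-0.001],"spin":0},{"delta_pos":[-0.06,0,-0.002],"spin":0},{"delta_pos":[-0.065,0,-0.003],"spin":0}]'; python3 -c "
from h import *
goto(hook(SP,.180,.2255),-.275)"
```

```text
t: 18.45
tool_pos: [0.4889, -0.155, 0.2269]
orientation: [3.128, 0.281, -0.025]
force: [0.5, 0.2, -1.7]
opening: 0.0137
t 18.45 pos [ 0.4889 -0.155   0.2269] yaw 0.179 F [ 0.48  0.21 -1.75] op 0.0137
delta [ 0.0412 -0.3458  0.0009] spin 0.454 toolz [-0.016 -0.002 -1.   ]
```

```bash
python3 -m pendant '[{"delta_pos":[0,-0.015,-0.005],"spin":0.03},{"delta_pos":[0,-0.045,-0.01],"spin":0.09},{"delta_pos":[0,-0.085,-0.01],"spin":0.15},{"delta_pos":[0.005,-0.125,-0.01],"spin":0.21},{"delta_pos":[0.01,-0.165,-0.01],"spin":0.27},{"delta_pos":[0.015,-0.205,-0.01],"spin":0.33},{"delta_pos":[0.02,-0.245,-0.01],"spin":0.38},{"delta_pos":[0.025,-0.285,-0.01],"spin":0.43},{"delta_pos":[0.034,-0.325,-0.005],"spin":0.454},{"delta_pos":[0.041,-0.346,0],"spin":0.454}]'; python3 -m pendant '[{"delta_pos":[0,0,0],"spin":0},{"delta_pos":[0,0,0],"spin":0}]'; python3 - <<'E'
from h import *
goto(hook(SP,.120,.2235),-.275)
def crop(im,x0,y0,w,h,k): return cv2.resize(im[y0:y0+h,x0:x0+w],None,fx=k,fy=k,interpolation=cv2.INTER_CUBIC)
s=robot.read_camera("scene")["color"]
cv2.imwrite("pics/j.png",crop(s,320,160,80,75,8))
E
```

```text
t: 19.45
tool_pos: [0.4671, 0.1959, 0.2267]
orientation: [3.109, -0.428, -0.023]
force: [0.3, -0.2, -1.4]
opening: 0.0136
t: 19.65
tool_pos: [0.4668, 0.1963, 0.2265]
orientation: [3.109, -0.425, -0.024]
force: [-0.8, -0.8, -0.6]
opening: 0.0142
t 19.65 pos [0.4668 0.1963 0.2265] yaw -0.272 F [-0.83 -0.77 -0.56] op 0.0142
delta [0.062  0.0035 0.0021] spin 0.003 toolz [-0.016 -0.001 -1.   ]
```

View pics/j.png

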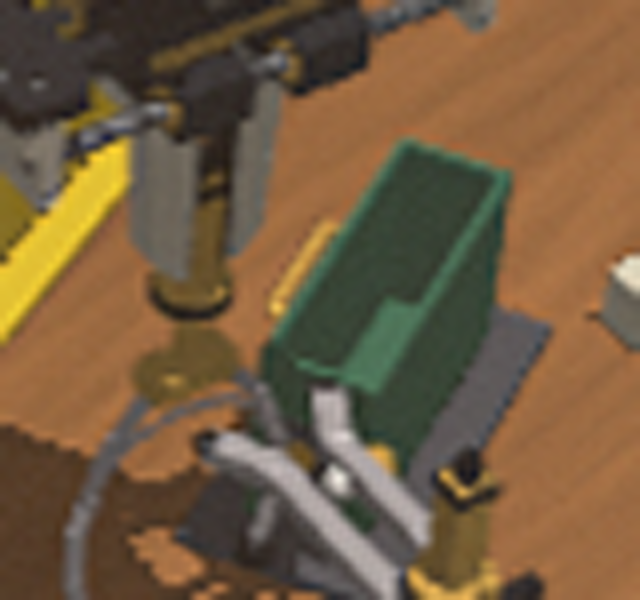

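```bash
python3 -m pendant '[{"delta_pos":[0,0.003,0.002],"spin":0.005},{"delta_pos":[0.01,0.003,0.003],"spin":0.006},{"delta_pos":[0.02,0.003,0.0035],"spin":0.006},{"delta_pos":[0.03,0.003,0.0035],"spin":0.006},{"delta_pos":[0.04,0.003,0.0035],"spin":0.006},{"delta_pos":[0.045,0.003,0.0035],"spin":0.006},{"delta_pos":[0.05,0.003,0.0035],"spin":0.006},{"delta_pos":[0.055,0.003,0.0035],"spin":0.006}]'; python3 -c "
from h import *
goto([.5336,.1741,.2230],-.278)"
```

```text
t: 20.5
tool_pos: [0.5195, 0.1777, 0.2224]
orientation: [3.107, -0.436, -0.024]
force: [-0.6, -0.6, -1.3]
opening: 0.0139
t 20.5 pos [0.5195 0.1777 0.2224] yaw -0.279 F [-0.63 -0.55 -1.28] op 0.0139
delta [ 0.0146 -0.0004 -0.0008] spin -0.001 toolz [-0.015 -0.002 -1.   ]
```

```bash
python3 -m pendant '[{"delta_pos":[0.004,0,0],"spin":0},{"delta_pos":[0.008,0,0],"spin":0},{"delta_pos":[0.011,0,0],"spin":0},{"delta_pos":[0.014,0,0],"spin":0}]'; python3 -m pendant '[{"delta_pos":[0.003,0,0],"spin":0},{"delta_pos":[0.006,0,0],"spin":0}]'; python3 -m pendant '[{"delta_pos":[0.003,0,0],"spin":0},{"delta_pos":[0.006,0,0],"spin":0}]';  python3 -c "
from h import *
goto([.5642,.1652,.2230],-.278)"
```

```text
t: 20.9
tool_pos: [0.5331, 0.1739, 0.2222]
orientation: [3.107, -0.436, -0.024]
force: [0.6, -0.1, -1.9]
opening: 0.0137
t: 21.1
tool_pos: [0.5391, 0.1722, 0.2222]
orientation: [3.107, -0.436, -0.023]
force: [-0.2, -0.2, -1.6]
opening: 0.014
t: 21.3
tool_pos: [0.5439, 0.17, 0.2214]
orientation: [3.106, -0.436, -0.028]
force: [-3.3, -3.8, -1.4]
opening: 0.0139
t 21.3 pos [0.5439 0.17   0.2214] yaw -0.279 F [-3.28 -3.81 -1.35] op 0.0139
delta [ 0.0208 -0.001  -0.0019] spin -0.001 toolz [-0.018 -0.003 -1.   ]
```

```bash
python3 -m pendant '[{"delta_pos":[0.004,-0.001,-0.001],"spin":0},{"delta_pos":[0.008,-0.001,-0.001],"spin":0},{"delta_pos":[0.012,-0.001,-0.001],"spin":0},{"delta_pos":[0.016,-0.001,-0.001],"spin":0},{"delta_pos":[0.02,-0.001,-0.001],"spin":0},{"delta_pos":[0.024,-0.001,-0.001],"spin":0}]'; python3 -c "
from h import *
goto([.586,.159,.2230],-.278)"
```

```text
t: 21.9
tool_pos: [0.5678, 0.1645, 0.2222]
orientation: [3.106, -0.435, -0.027]
force: [-1.1, -0.4, -1.9]
opening: 0.0139
t 21.9 pos [0.5678 0.1645 0.2222] yaw -0.279 F [-1.06 -0.39 -1.9 ] op 0.0139
delta [ 0.019   0.0003 -0.0011] spin -0.001 toolz [-0.018 -0.002 -1.   ]
```

```bash
python3 -m pendant '[{"delta_pos":[0.003,0,0],"spin":0},{"delta_pos":[0.006,0,0],"spin":0},{"delta_pos":[0.009,0,0],"spin":0},{"delta_pos":[0.011,0,0],"spin":0}]'; python3 -m pendant '[{"delta_pos":[0.002,0,0],"spin":0}]'
```

```text
t: 22.3
tool_pos: [0.5786, 0.1614, 0.222]
orientation: [3.106, -0.436, -0.027]
force: [1.1, -1.0, -0.6]
opening: 0.014
t: 22.4
tool_pos: [0.5807, 0.1608, 0.2219]
orientation: [3.106, -0.436, -0.027]
force: [-0.4, -0.3, -1.2]
opening: 0.0138
```

```bash
python3 -m pendant '[{"delta_pos":[0.0015,0,0],"spin":0}]'; python3 -m pendant '[{"delta_pos":[0.0015,0,0],"spin":0}]'
```

```text
t: 22.5
tool_pos: [0.5822, 0.1603, 0.2219]
orientation: [3.106, -0.436, -0.027]
force: [-0.1, 0.3, -2.1]
opening: 0.0138
t: 22.6
tool_pos: [0.5838, 0.1599, 0.2218]
orientation: [3.106, -0.436, -0.027]
force: [0.0, 0.1, -1.5]
opening: 0.0137
```

```bash
python3 -m pendant '[{"delta_pos":[0.0015,0,0],"spin":0}]'
```

```text
t: 22.7
tool_pos: [0.5853, 0.1595, 0.2218]
orientation: [3.106, -0.435, -0.027]
force: [0.1, -0.2, -0.6]
opening: 0.0136
```

```bash
python3 -m pendant '[{"delta_pos":[0.0015,0,0],"spin":0}]'
```

```text
t: 22.8
tool_pos: [0.5859, 0.1594, 0.2217]
orientation: [3.106, -0.435, -0.031]
force: [-8.9, 0.9, 3.5]
opening: 0.0137
```

```bash
python3 -m pendant '[{"delta_pos":[0.001,0,0],"spin":0}]'
```

```text
t: 22.9
tool_pos: [0.5858, 0.1594, 0.2218]
orientation: [3.107, -0.434, -0.035]
force: [-5.8, 0.4, 2.5]
opening: 0.0137
```

```bash
python3 -m pendant '[{"delta_pos":[0.001,0,0],"spin":0}]'
```

```text
t: 23.0
tool_pos: [0.5858, 0.1594, 0.2218]
orientation: [3.106, -0.434, -0.038]
force: [-4.5, 0.8, 0.2]
opening: 0.0139
```

```bash
python3 -m pendant '[{"delta_pos":[0.0005,0,0.0005],"spin":0},{"delta_pos":[0,0,0.001],"spin":0}]';python3 -m pendant '[{"delta_pos":[0,0,0],"spin":0},{"delta_pos":[0,0,0],"spin":0},{"delta_pos":[0,0,0],"spin":0},{"delta_pos":[0,0,0],"spin":0},{"delta_pos":[0,0,0],"spin":0}]' 0;python3 -m pendant '[{"delta_pos":[0,0,-0.02],"spin":0},{"delta_pos":[0,0,-0.05],"spin":0},{"delta_pos":[0,0,-0.08],"spin":0},{"delta_pos":[-0.02,0.02,-0.085],"spin":0},{"delta_pos":[-0.04,0.05,-0.085],"spin":-0.06}]';  python3 - <<'E'
from h import *
goto(hook(FU,.026,.30),.18)
def crop(im,x0,y0,w,h,k): return cv2.resize(im[y0:y0+h,x0:x0+w],None,fx=k,fy=k,interpolation=cv2.INTER_CUBIC)
s=robot.read_camera("scene")["color"]
cv2.imwrite("pics/k.png",np.hstack([crop(s,310,180,100,130,4),crop(s,250,260,90,130,4)]))
E
```

```text
t: 23.2
tool_pos: [0.5857, 0.1595, 0.2209]
orientation: [3.107, -0.434, -0.038]
force: [-2.0, -0.0, -0.1]
opening: 0.0137
t: 23.7
tool_pos: [0.5858, 0.1595, 0.221]
orientation: [3.107, -0.434, -0.038]
force: [-0.4, -0.3, 0.3]
opening: 0.0454
t: 24.2
tool_pos: [0.5363, 0.123, 0.3089]
orientation: [3.12, -0.338, -0.034]
force: [-0.2, -0.1, -0.3]
opening: 0.0464
t 24.2 pos [0.5363 0.123  0.3089] yaw -0.216 F [-0.16 -0.08 -0.32] op 0.0464
delta [0.1641 0.218  0.0066] spin -0.396 toolz [-0.022 -0.001 -1.   ]
```

View pics/k.png

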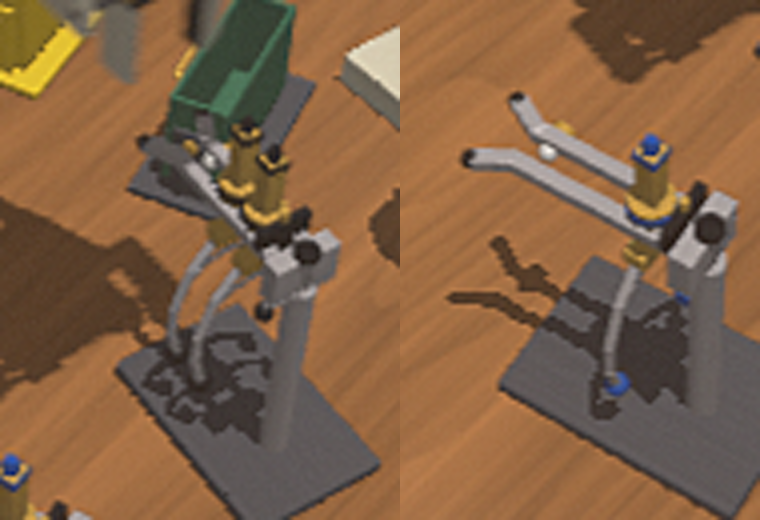

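```bash
python3 -m pendant '[{"delta_pos":[0.012,0.015,0],"spin":-0.05},{"delta_pos":[0.035,0.045,0],"spin":-0.12},{"delta_pos":[0.06,0.08,0],"spin":-0.2},{"delta_pos":[0.09,0.12,0],"spin":-0.28},{"delta_pos":[0.12,0.16,0],"spin":-0.36},{"delta_pos":[0.145,0.195,0],"spin":-0.396},{"delta_pos":[0.16,0.213,0],"spin":-0.396},{"delta_pos":[0.164,0.218,0],"spin":-0.396},{"delta_pos":[0.164,0.218,0],"spin":-0.396}]';  python3 -c "
from h import *
goto([.650,-.1257,.2195],.18)"
```

```text
t: 25.15
tool_pos: [0.6468, -0.1284, 0.305]
orientation: [3.128, 0.287, -0.042]
force: [-0.7, 0.2, 0.2]
opening: 0.0463
t 25.15 pos [ 0.6468 -0.1284  0.305 ] yaw 0.183 F [-0.67  0.2   0.2 ] op 0.0463
delta [ 0.0059 -0.0019  0.0854] spin 0.003 toolz [-0.027 -0.002 -1.   ]
```

```bash
python3 -m pendant '[{"delta_pos":[0.006,-0.002,0.02],"spin":0.003},{"delta_pos":[0.006,-0.002,0.05],"spin":0.003},{"delta_pos":[0.006,-0.002,0.075],"spin":0.003},{"delta_pos":[0.006,-0.002,0.083],"spin":0.003},{"delta_pos":[0.006,-0.002,0.083],"spin":0.003},{"delta_pos":[0.006,-0.002,0.083],"spin":0.003}]';  python3 - <<'E'
from h import *
goto([.650,-.1257,.2195],.18)
def crop(im,x0,y0,w,h,k): return cv2.resize(im[y0:y0+h,x0:x0+w],None,fx=k,fy=k,interpolation=cv2.INTER_CUBIC)
s=robot.read_camera("scene")["color"]
cv2.imwrite("pics/l.png",crop(s,240,240,100,80,7))
E
```

```text
t: 25.75
tool_pos: [0.6507, -0.1249, 0.2237]
orientation: [3.128, 0.284, -0.039]
force: [0.5, -0.1, 0.7]
opening: 0.0466
t 25.75 pos [ 0.6507 -0.1249  0.2237] yaw 0.181 F [ 0.51 -0.13  0.73] op 0.0466
delta [-0.0007  0.0007  0.0042] spin 0.001 toolz [-0.025 -0.003 -1.   ]
```

View pics/l.png

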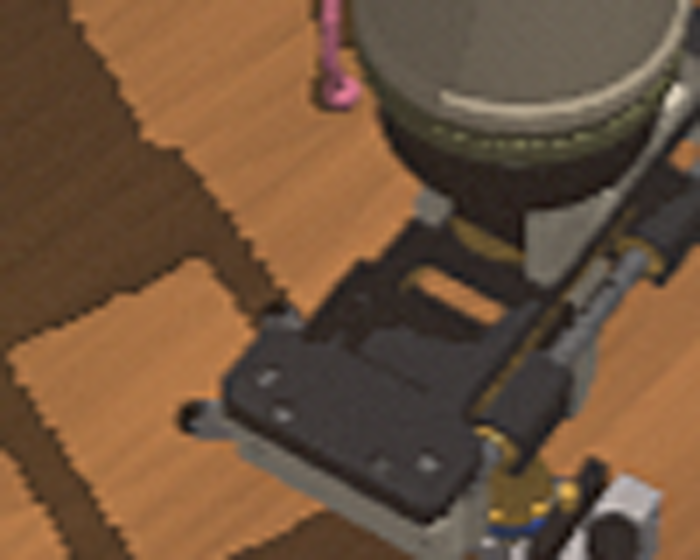

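```bash
python3 -m pendant '[{"delta_pos":[0,0.001,0.0035],"spin":0},{"delta_pos":[0,0.001,0.0035],"spin":0},{"delta_pos":[0,0.001,0.0035],"spin":0},{"delta_pos":[0,0.001,0.0035],"spin":0}]' 0 10;python3 -m pendant '[{"delta_pos":[0,0,0],"spin":0},{"delta_pos":[0,0,0],"spin":0},{"delta_pos":[0,0,0],"spin":0},{"delta_pos":[0,0,0],"spin":0},{"delta_pos":[0,0,0],"spin":0},{"delta_pos":[0,0,0],"spin":0},{"delta_pos":[0,0,0],"spin":0}]' 1 10; python3 -m pendant '[{"delta_pos":[0,0,0],"spin":0},{"delta_pos":[0,0,-0.002],"spin":0},{"delta_pos":[-0.003,0,-0.002],"spin":0},{"delta_pos":[-0.006,0,-0.002],"spin":0}]' 1 30;  python3 -c "
from h import *
goto(hook(FU,.085,.2195),.18)"
```

```text
t: 26.2
tool_pos: [0.6512, -0.1264, 0.221]
orientation: [3.127, 0.283, -0.037]
force: [-1.0, 1.2, -0.4]
opening: 0.0466
t: 26.9
tool_pos: [0.6512, -0.1262, 0.2209]
orientation: [3.128, 0.283, -0.037]
force: [-0.0, 1.3, 0.4]
opening: 0.0142
t: 27.3
tool_pos: [0.6451, -0.1274, 0.2229]
orientation: [3.128, 0.283, -0.038]
force: [-0.6, 0.6, -2.0]
opening: 0.014
t 27.3 pos [ 0.6451 -0.1274  0.2229] yaw 0.181 F [-0.58  0.63 -2.02] op 0.014
delta [-0.0538 -0.0015  0.0047] spin 0.001 toolz [-0.024 -0.003 -1.   ]
```

```bash
python3 -m pendant '[{"delta_pos":[-0.006,0,0],"spin":0},{"delta_pos":[-0.014,0,0.0003],"spin":0},{"delta_pos":[-0.024,-0.0005,0.0005],"spin":0},{"delta_pos":[-0.034,-0.0005,0.0008],"spin":0},{"delta_pos":[-0.043,-0.001,0.001],"spin":0},{"delta_pos":[-0.05,-0.001,0.0012],"spin":0},{"delta_pos":[-0.053,-0.001,0.0013],"spin":0}]'; python3 -c "
from h import *
goto(hook(FU,.11,.2225),.18)"
```

```text
t: 28.0
tool_pos: [0.592, -0.1361, 0.2231]
orientation: [3.127, 0.283, -0.038]
force: [0.5, -0.7, -1.0]
opening: 0.0137
t 28.0 pos [ 0.592  -0.1361  0.2231] yaw 0.18 F [ 0.52 -0.7  -1.  ] op 0.0137
delta [-0.0251 -0.0006  0.0012] spin 0.0 toolz [-0.024 -0.003 -1.   ]
```

```bash
python3 -m pendant '[{"delta_pos":[-0.003,0,0.0003],"spin":0},{"delta_pos":[-0.006,0,0.0005],"spin":0},{"delta_pos":[-0.009,0,0.0005],"spin":0},{"delta_pos":[-0.012,0,0.0005],"spin":0},{"delta_pos":[-0.015,0,0.0005],"spin":0},{"delta_pos":[-0.018,0,0.0005],"spin":0}]'; python3 -c "
from h import *
goto(hook(FU,.188,.2255),.18)"
```

```text
t: 28.6
tool_pos: [0.5737, -0.1398, 0.223]
orientation: [3.127, 0.282, -0.039]
force: [0.2, -3.0, -0.8]
opening: 0.014
t 28.6 pos [ 0.5737 -0.1398  0.223 ] yaw 0.18 F [ 0.18 -3.01 -0.77] op 0.014
delta [-0.0845 -0.0009 -0.0004] spin -0.0 toolz [-0.025 -0.004 -1.   ]
```

```bash
python3 -m pendant '[{"delta_pos":[-0.004,0,0],"spin":0},{"delta_pos":[-0.01,0,0],"spin":0},{"delta_pos":[-0.02,0,0],"spin":0},{"delta_pos":[-0.035,0,0],"spin":0},{"delta_pos":[-0.055,0,0],"spin":0},{"delta_pos":[-0.08,0,0],"spin":0},{"delta_pos":[-0.1,0,-0.01],"spin":0},{"delta_pos":[-0.11,0,-0.03],"spin":0}]'; python3 -c "
from h import *
goto([.44,-.09,.335],-.0)
goto([.4375,.358,.325],.25)"
```

```text
t: 29.4
tool_pos: [0.4633, -0.1589, 0.2542]
orientation: [-3.128, -0.282, 0.045]
force: [0.8, 0.8, -1.5]
opening: 0.0139
t 29.4 pos [ 0.4633 -0.1589  0.2542] yaw 0.18 F [ 0.82  0.82 -1.48] op 0.0139
delta [-0.0129 -0.0722 -0.0803] spin 0.18 toolz [-0.028 -0.002 -1.   ]
t 29.4 pos [ 0.4633 -0.1589  0.2542] yaw 0.18 F [ 0.82  0.82 -1.48] op 0.0139
delta [ 0.0649 -0.5134 -0.0711] spin -0.07 toolz [-0.028 -0.002 -1.   ]
```

```bash
python3 -m pendant '[{"delta_pos":[0,-0.01,-0.03],"spin":0},{"delta_pos":[0.002,-0.03,-0.06],"spin":0},{"delta_pos":[0.006,-0.06,-0.08],"spin":0},{"delta_pos":[0.011,-0.095,-0.081],"spin":-0.02},{"delta_pos":[0.016,-0.13,-0.081],"spin":-0.04},{"delta_pos":[0.021,-0.165,-0.081],"spin":-0.05},{"delta_pos":[0.025,-0.2,-0.081],"spin":-0.06},{"delta_pos":[0.03,-0.235,-0.081],"spin":-0.07},{"delta_pos":[0.034,-0.27,-0.081],"spin":-0.07},{"delta_pos":[0.038,-0.305,-0.081],"spin":-0.07}]'; python3 -c "
from h import *
goto([.4375,.358,.335],.25)"
```

```text
t: 30.4
tool_pos: [0.4475, 0.1495, 0.335]
orientation: [-3.115, -0.391, 0.045]
force: [0.5, -0.1, -1.5]
opening: 0.014
t 30.4 pos [0.4475 0.1495 0.335 ] yaw 0.25 F [ 0.52 -0.1  -1.47] op 0.014
delta [ 4.190e-02 -2.045e-01 -1.000e-04] spin -0.0 toolz [-0.028 -0.002 -1.   ]
```

```bash
python3 -m pendant '[{"delta_pos":[0.006,-0.03,0],"spin":0},{"delta_pos":[0.013,-0.065,0],"spin":0},{"delta_pos":[0.02,-0.1,0],"spin":0},{"delta_pos":[0.028,-0.14,0],"spin":0},{"delta_pos":[0.035,-0.17,0],"spin":0},{"delta_pos":[0.04,-0.193,0],"spin":0},{"delta_pos":[0.042,-0.204,0],"spin":0},{"delta_pos":[0.042,-0.204,0],"spin":0},{"delta_pos":[0.042,-0.204,0],"spin":0}]'; python3 - <<'E'
from h import *
goto([.4375,.358,.335],.25)
def crop(im,x0,y0,w,h,k): return cv2.resize(im[y0:y0+h,x0:x0+w],None,fx=k,fy=k,interpolation=cv2.INTER_CUBIC)
s=robot.read_camera("scene")["color"];t=robot.read_camera("top")["color"]
p=robot.read_state()["tool_pos"]
for n in("scene","top"):
  for m in robot.mark_of(n,"headset_rear_tips")[:4]+robot.mark_of(n,"bin_floor")[:3]:
    K,D,R,T=CAM[n];print(n,round(m["score"],2),(R.T@(np.array(m["location"])-T)).round(4))
cv2.imwrite("pics/m.png",np.hstack([crop(s,310,110,110,120,4),crop(t,150,210,90,120,4)]))
E
```

```text
t: 31.3
tool_pos: [0.4377, 0.3566, 0.3349]
orientation: [-3.116, -0.391, 0.045]
force: [0.0, 0.3, -1.6]
opening: 0.014
t 31.3 pos [0.4377 0.3566 0.3349] yaw 0.25 F [ 0.03  0.3  -1.61] op 0.014
delta [ 0.0001 -0.0014 -0.0001] spin -0.0 toolz [-0.029 -0.002 -1.   ]
scene 0.9 [0.3632 0.1074 0.0115]
scene 0.72 [ 0.2474 -0.3884  0.0091]
scene 0.67 [0.4403 0.3604 0.1753]
scene 0.3 [0.5836 0.1565 0.2422]
scene 0.97 [ 0.2965 -0.1668  0.0122]
scene 0.74 [5.298e-01 5.407e-01 5.000e-04]
scene 0.68 [0.2299 0.3638 0.0163]
top 0.8 [0.3611 0.1084 0.0066]
top 0.59 [ 0.2369 -0.3938  0.0078]
top 0.54 [0.441  0.3583 0.1664]
top 0.81 [ 0.2893 -0.1753  0.0133]
top 0.71 [0.4344 0.3579 0.0158]
top 0.44 [ 0.3986 -0.42   -0.003 ]
```

View pics/m.png

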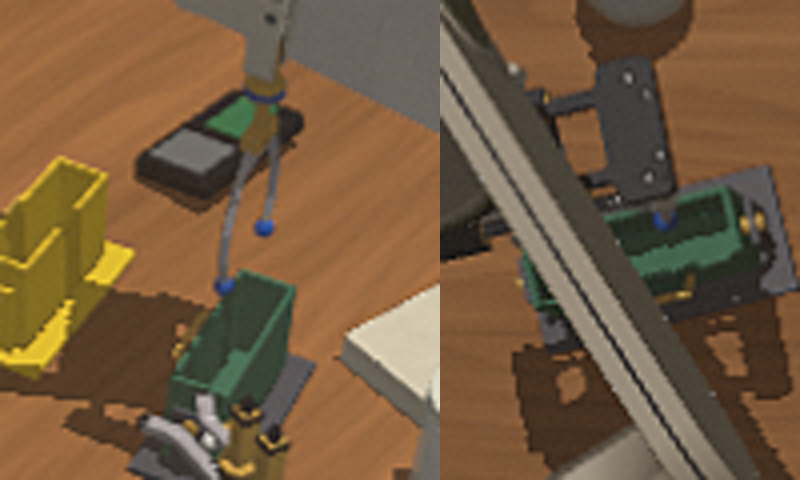

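```bash
python3 - <<'E'
from h import *
a=back("scene",[(376.25,167),(366,181.5)],.171);print(a,a.mean(0))
print(back("top",[(206.2,264.5)],.171))
u=np.array([np.cos(.25),np.sin(.25)]);v=np.array([-u[1],u[0]])
for c in([.4352,.3555],[.4385,.3618],a.mean(0)[:2]): 
   d=a.mean(0)[:2]-c; print("scene tips rel",d@u,d@v)
print("expected -y tip from top, mid:",back("top",[(206.2,264.5)],.171)[0,:2]+.037*v)
E
```

```text
[[0.42983274 0.39611743 0.171     ]
 [0.44857234 0.32333648 0.171     ]] [0.43920254 0.35972695 0.171     ]
[[0.44577518 0.32039213 0.171     ]]
scene tips rel 0.0049238759573974195 0.0031053006976425874
scene tips rel 0.00016782002244876616 -0.0021824144935945694
scene tips rel 0.0 0.0
expected -y tip from top, mid: [0.43662123 0.35624189]
```

```bash
python3 -c "
from h import *
goto([.437,.357,.195],.25)"; python3 -m pendant '[{"delta_pos":[0,0,0.015],"spin":0},{"delta_pos":[0.001,0,0.035],"spin":0},{"delta_pos":[0.0015,0,0.055],"spin":0},{"delta_pos":[0.002,0,0.075],"spin":0},{"delta_pos":[0.003,0,0.095],"spin":0},{"delta_pos":[0.003,0,0.11],"spin":0},{"delta_pos":[0.004,0,0.122],"spin":0},{"delta_pos":[0.004,0,0.13],"spin":0},{"delta_pos":[0.004,0,0.136],"spin":0}]'; python3 -c "
from h import *
goto([.437,.357,.1855],.25)"
```

```text
t 31.6 pos [0.438  0.3568 0.3352] yaw 0.249 F [ 0.3   0.47 -1.67] op 0.0138
delta [0.0029 0.0004 0.1402] spin -0.001 toolz [-0.028 -0.002 -1.   ]
t: 32.5
tool_pos: [0.4381, 0.3576, 0.1986]
orientation: [-3.115, -0.389, 0.044]
force: [-0.3, -0.4, -0.8]
opening: 0.0136
t 32.5 pos [0.4381 0.3576 0.1986] yaw 0.249 F [-0.34 -0.39 -0.83] op 0.0136
delta [-0.0008  0.0003  0.0131] spin -0.001 toolz [-0.028 -0.002 -1.   ]
```

```bash
python3 -m pendant '[{"delta_pos":[0,0,0.003],"spin":0},{"delta_pos":[0,0,0.006],"spin":0},{"delta_pos":[0,0,0.009],"spin":0}]'
```

```text
t: 32.8
tool_pos: [0.4382, 0.3578, 0.1901]
orientation: [-3.115, -0.389, 0.042]
force: [0.1, -0.1, -1.4]
opening: 0.0142
```

```bash
python3 -m pendant '[{"delta_pos":[0,0,0.0015],"spin":0}]'
```

```text
t: 32.9
tool_pos: [0.4382, 0.3579, 0.1886]
orientation: [-3.114, -0.389, 0.042]
force: [-0.3, -0.4, -1.6]
opening: 0.0141
```

```bash
python3 -m pendant '[{"delta_pos":[0,0,0.0015],"spin":0}]'
```

```text
t: 33.0
tool_pos: [0.4384, 0.358, 0.1874]
orientation: [-3.114, -0.389, 0.041]
force: [-0.3, 0.6, -1.6]
opening: 0.0138
```

```bash
python3 -m pendant '[{"delta_pos":[0,0,0.001],"spin":0}]'
```

```text
t: 33.1
tool_pos: [0.4384, 0.3581, 0.1864]
orientation: [-3.114, -0.389, 0.041]
force: [0.2, -0.1, -2.8]
opening: 0.0138
```

```bash
python3 -m pendant '[{"delta_pos":[0,0,0.001],"spin":0}]'
```

```text
t: 33.2
tool_pos: [0.4385, 0.3581, 0.1856]
orientation: [-3.114, -0.39, 0.04]
force: [-0.3, 0.0, -1.8]
opening: 0.0136
```

```bash
python3 -m pendant '[{"delta_pos":[0,0,0.001],"spin":0}]'
```

```text
t: 33.3
tool_pos: [0.4386, 0.3583, 0.1848]
orientation: [-3.114, -0.389, 0.04]
force: [-1.4, 0.2, 3.0]
opening: 0.0137
```

```bash
python3 -m pendant '[{"delta_pos":[0,0,0.001],"spin":0}]'
```

```text
t: 33.4
tool_pos: [0.4388, 0.3585, 0.1846]
orientation: [-3.113, -0.389, 0.038]
force: [-1.0, -0.3, 7.9]
opening: 0.0137
```

```bash
python3 -m pendant '[{"delta_pos":[0,0,-0.0005],"spin":0},{"delta_pos":[0,0,-0.0005],"spin":0},{"delta_pos":[0,0,-0.0005],"spin":0}]' 1 5; python3 -m pendant '[{"delta_pos":[0,0,0],"spin":0},{"delta_pos":[0,0,0],"spin":0},{"delta_pos":[0,0,0],"spin":0},{"delta_pos":[0,0,0],"spin":0},{"delta_pos":[0,0,0],"spin":0},{"delta_pos":[0,0,0],"spin":0}]' 0;python3 - <<'E'
from h import *
goto([.4375,.358,.335],.25)
def crop(im,x0,y0,w,h,k): return cv2.resize(im[y0:y0+h,x0:x0+w],None,fx=k,fy=k,interpolation=cv2.INTER_CUBIC)
s=robot.read_camera("scene")["color"];t=robot.read_camera("top")["color"]
cv2.imwrite("pics/n.png",np.hstack([crop(s,310,110,110,120,4),crop(t,150,210,90,120,4)]))
E
```

```text
t: 33.7
tool_pos: [0.4388, 0.3584, 0.1849]
orientation: [-3.113, -0.389, 0.038]
force: [0.6, 0.4, -1.1]
opening: 0.0135
t: 34.3
tool_pos: [0.4388, 0.3585, 0.185]
orientation: [-3.113, -0.389, 0.038]
force: [0.6, -0.1, -0.5]
opening: 0.0463
t 34.3 pos [0.4388 0.3585 0.185 ] yaw 0.249 F [ 0.63 -0.09 -0.46] op 0.0463
delta [-0.0049 -0.0009 -0.1499] spin -0.001 toolz [-0.025  0.001 -1.   ]
```

View pics/n.png

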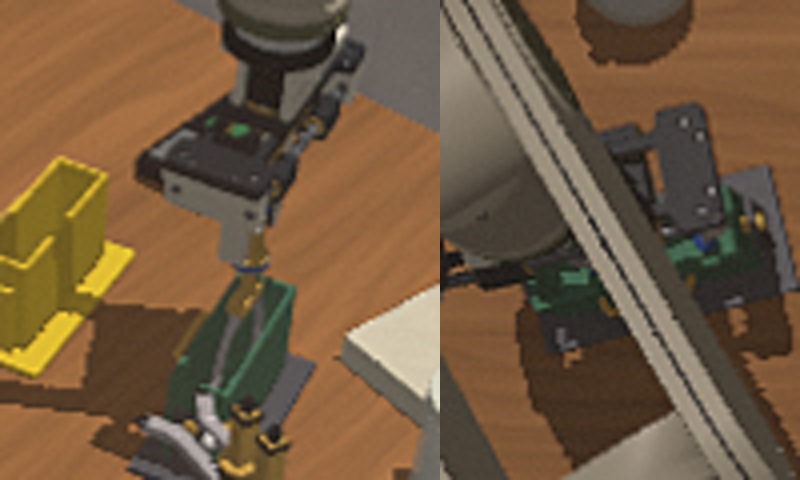

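```bash
python3 -m pendant '[{"delta_pos":[0,0,-0.01],"spin":0},{"delta_pos":[0,0,-0.03],"spin":0},{"delta_pos":[0,0,-0.06],"spin":0},{"delta_pos":[0,0,-0.1],"spin":0},{"delta_pos":[0,0,-0.14],"spin":0},{"delta_pos":[0,0,-0.17],"spin":0},{"delta_pos":[-0.02,0.02,-0.18],"spin":0},{"delta_pos":[-0.04,0.06,-0.18],"spin":0},{"delta_pos":[-0.04,0.1,-0.18],"spin":0},{"delta_pos":[-0.04,0.14,-0.18],"spin":0}]';python3 -m pendant '[{"delta_pos":[0,0.04,0],"spin":0},{"delta_pos":[0,0.08,0],"spin":0},{"delta_pos":[0,0.12,0],"spin":0},{"delta_pos":[0,0.16,0],"spin":0},{"delta_pos":[0,0.2,0],"spin":0},{"delta_pos":[0,0.24,0],"spin":0},{"delta_pos":[0,0.26,0],"spin":0},{"delta_pos":[0,0.26,0],"spin":0}]'; python3 - <<'E'
from h import *
def crop(im,x0,y0,w,h,k): return cv2.resize(im[y0:y0+h,x0:x0+w],None,fx=k,fy=k,interpolation=cv2.INTER_CUBIC)
s=robot.read_camera("scene")["color"];t=robot.read_camera("top")["color"]
cv2.imwrite("pics/o.png",np.hstack([crop(s,330,140,90,130,4),crop(t,150,160,100,130,4)]))
cv2.imwrite("pics/p.png",s)
for n in("scene","top"):
  K,D,R,T=CAM[n]
  for l in("headset_rear_tips","headset_rear_stem","headset_front_stem","headset_middle_stem"):
    for m in robot.mark_of(n,l)[:4]: print(n,l,round(m["score"],2),(R.T@(np.array(m["location"])-T)).round(4))
E
```

```text
t: 35.4
tool_pos: [0.4387, 0.2117, 0.3663]
orientation: [-3.113, -0.391, 0.035]
force: [1.1, -0.4, 0.1]
opening: 0.0464
t: 36.2
tool_pos: [0.5032, -0.0427, 0.3649]
orientation: [-3.114, -0.386, 0.035]
force: [0.6, 1.0, -0.3]
opening: 0.0467
scene headset_rear_tips 0.77 [ 0.2488 -0.3913  0.0074]
scene headset_rear_tips 0.69 [0.4354 0.3607 0.025 ]
scene headset_rear_tips 0.44 [0.5834 0.1641 0.2391]
scene headset_rear_stem 0.56 [ 0.2445 -0.3889  0.1825]
scene headset_rear_stem 0.55 [0.3626 0.1133 0.1863]
scene headset_rear_stem 0.5 [0.4751 0.3708 0.1931]
scene headset_front_stem 0.83 [0.6157 0.1514 0.2352]
scene headset_middle_stem 0.74 [ 0.799  -0.0205  0.0044]
scene headset_middle_stem 0.55 [0.5824 0.1611 0.2405]
scene headset_middle_stem 0.53 [0.6402 0.387  0.0016]
scene headset_middle_stem 0.43 [ 0.5547 -0.4317  0.0048]
top headset_rear_tips 0.9 [0.4394 0.3566 0.0187]
top headset_rear_tips 0.72 [ 0.2354 -0.3934  0.0092]
top headset_rear_tips 0.69 [0.3657 0.1116 0.003 ]
top headset_rear_tips 0.55 [ 0.4371  0.3547 -0.0005]
top headset_rear_stem 0.79 [0.4699 0.3696 0.1928]
top headset_rear_stem 0.76 [ 0.2393 -0.3952  0.1832]
top headset_rear_stem 0.59 [0.365  0.1098 0.1794]
top headset_front_stem 0.76 [0.6114 0.1525 0.2338]
top headset_middle_stem 0.61 [0.5832 0.1603 0.2331]
```

View pics/o.png

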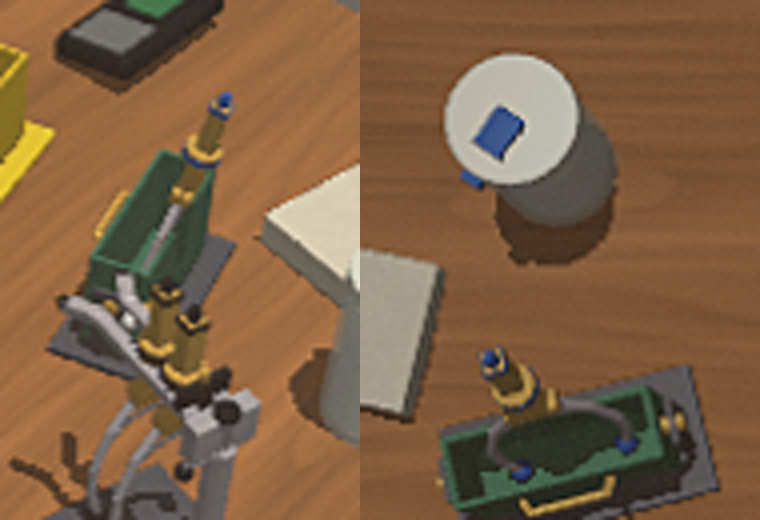

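View pics/p.png

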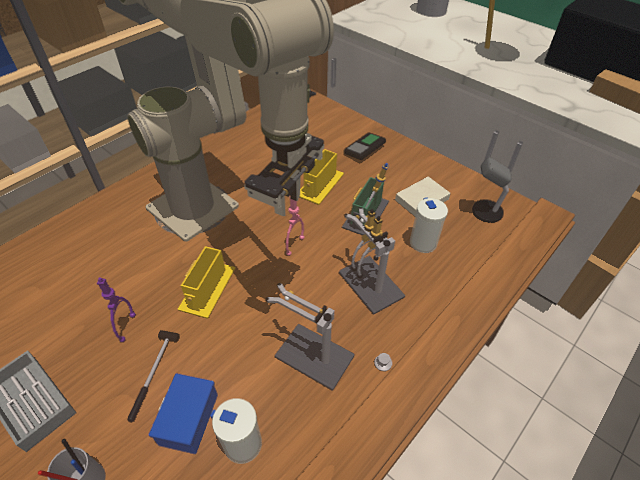

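```bash
python3 -m pendant '[{"delta_pos":[0,0,0],"spin":0},{"delta_pos":[0,0,0],"spin":0},{"delta_pos":[0,0,0],"spin":0},{"delta_pos":[0,0,0],"spin":0},{"delta_pos":[0,0,0],"spin":0},{"delta_pos":[0,0,0],"spin":0},{"delta_pos":[0,0,0],"spin":0},{"delta_pos":[0,0,0],"spin":0}]'; python3 - <<'E'
from h import *
o=cv2.imread("pics/p.png");s=robot.read_camera("scene")["color"]
d=cv2.absdiff(o,s).max(2)>40
print("changed px bin/spare region",d[150:310,335:420].sum(), "rest of counter",d[:,420:].sum(),d[330:].sum())
print(robot.read_state()["force"])
print(robot.close_job())
E
```

```text
t: 37.5
tool_pos: [0.503, -0.0396, 0.3647]
orientation: [-3.112, -0.393, 0.035]
force: [-0.3, -0.2, -0.3]
opening: 0.0468
changed px bin/spare region 0 rest of counter 0 0
[0.40067758 0.04915774 0.54230925]
the job is handed in; nothing more can be done
None
```

I moved both black-banded headsets to the spare hook and stood the blue one in the green bin. The job was handed in at about 37.5 s, with the gripper empty and clear of everything.

- **Front headset:** it was pushed past the catch and back onto the rubber stop. The force read 5 N, then peaked at about 17 N along the hook (18.6 N with the vertical part). That is closer to the 20 N limit than I wanted, so I eased it to 3 N before letting go.
- **Middle headset:** it was pushed past the catch and bore on the first one with 9 to 4.5 N. By the grip positions, the two stems are about 28 mm apart.
- **Blue headset:** it was lowered into the middle of the bin, and contact with the floor reached about 8 N before I let go. It now leans on the rim at roughly 0.2 rad. The camera's tip-height estimates spread from 0 to 25 mm above the counter, bracketing the 21.5 mm expected for tips resting on the floor. One of those readings may belong to something else.
- **Last checks:** a picture taken 1.3 s after the one before it showed no changes around the bin or spare hook, or in the right-hand and lower parts of the picture. I saw nothing else on the counter moved. The tool had drifted about 0.025 rad off vertical during the job, with no visible effect.

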